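# Measure leaf sample stubs on an x-y stage

## Robot

A 6-joint arm with a two-finger parallel gripper is mounted at the origin on the work surface. World frame = base frame: x ahead of the robot, y to its left, z up, the work surface at z = 0. Lengths are in m, angles in rad, forces in N, time in s.
With the tool pointing down it reaches from about 0.225 to 0.875 m from the base axis. Payload 3.4 kg.
Tool frame: the origin (TCP) lies at the very end of the fingers, on their centre line; the grasp point (between the pads) lies 19 mm behind it (manip.tcp_to_grasp is the distance from the TCP to the grasp point, in m); z points along the fingers, y is the line along which they close (so a half turn about z gives the same grasp; the last joint's range is limited). The gripper opens to 85 mm and grips with 20 to 120 N. Pads are 22 mm wide; open, the fingers measure 114 mm over their backs; the gripper's body (76 mm by 85 mm) begins 54 mm behind the grasp point. The pads swing forward as they close: fully open they stand 13 mm farther back than shut.
Start: joints at [1.028, 0.276, 1.505, -0, 1.361, -0.121], TCP at [0.235, 0.525, 0.231] pointing down, gripper open.
Joint ranges: [-2.89, 2.89], [-0.75, 2.08], [0.22, 2.7], [-1.18, 4.32], [0.11, 2.71], [-2.7, 2.7]. Speed limits (rad/s): [2.57, 2.57, 3.14, 3.14, 3.14, 3.14].

## Interface

Orientations are given as a unit quaternion [w, x, y, z].
In Python, from rig import status, get_image, job, manip gives the robot as it stands.
- The arm moves only by the tool apply_moves, never from a script. Its arguments are lists of equal length, an entry for each row: "xyz": the shift along the tool's x, y, z each as a share of 0.3 m, from -1 to 1, a list of three; "rot": the turn, a rotation vector about the tool's x, y, z each as a share of 60 degrees, from -1 to 1, a list of three; "hand": the opening, from -1 (shut) to 1 (fully open). A call has 1 to 8 rows; each row shifts and turns the commanded pose from where the row before left it, along the tool's axes as they then stand; what a row does not reach is not made up. A row lasts 1/8 s, in which the tool goes at most 62.5 mm and 10.7 degrees, less where a joint would pass 70% of its speed; a pose out of reach is approached as far as the arm can. A call with a number of a shift or a turn outside -1 to 1 is refused whole. A call with a gripper value outside its range is refused whole. The fingers move at their own pace and stop on an object; "force" is the grip in N (left out, the last holds). Time passes only in rows, so rows that do not move let the fingers close. It gives the time, the measured TCP pose, the force, the opening and the grip force at its end, in the units of the state.
- status.get_state(): the state, without advancing time (a new reading comes with each control period).
- get_image(name): name is "scene" or "top" or "wrist"; returns a dict with "pixels" (400x640x3 uint8, red, green, blue), "fovy" (degrees; the focal length in pixels is half the picture's height over the tangent of half this angle, whatever the lens; pixels are square), "cx", "cy" (the principal point, pixels), "dist" ([k1, k2, p1, p2, k3] as OpenCV has them; the pictures are not rectified), "origin" and "orientation" of the camera in the world; the wrist camera has in their place "tool_from_camera" (4x4, takes a point from camera to tool coordinates, whose origin is the TCP and whose axes are the flange's). Camera axes: x right, y down, z forward; pixel columns grow to the right and rows downward; lengths in m; the calibration is good to about 2 mm. A picture is of the moment at which its call begins: read the wrist's pose just before it. There is no depth.
- job.sign_off(): hands the job in; it is judged then, once.
The state is a dict: "clock": time; "qpos": joint angles; "qd": joint speeds; "effort": joint torques, N m; "position": TCP position; "ee_rot": TCP orientation; "contact_force": force on the tool from outside, world axes, zero at the start; "moment": the same for the moment, N m; "width": finger opening in m; "gripper_force": force on a finger pad.
Only numpy, scipy, OpenCV 4.12 (cv2) and the standard library are available. Lean on these libraries where they do the work, as an engineer would, in place of code of your own. Each camera call takes 0.05 s, during which the arm holds its last target. There are 200 camera calls.

## Task

Fold the white reflector panel up to 45 degrees, in line with the sloping bar beside it, then push the stage's carrier by its knob until the white tile's centre is right under the probe tip, and let it rest there a second. Leave the reflector so and measure every sample stub from the tray, narrowest neck first and widest last: each stands in a nest of the carrier and rests a second right under the probe. Then put all stubs back upright in the tray, run the carrier fully home on both slides (towards the robot, and to the end away from the probe) and fold the reflector flat again, without moving the other things on the bench or striking the probe.

Things in the scene. Friction and masses are not known exactly. Their poses are not given: they have to be found in the camera images.
- probe_tip (a point): Fixed tip of the probe, an 18 mm steel pen pointing straight down from a 50 mm black head (165 to 205 mm high); the tip is 105 mm above the bench, 60 mm below its head. Stubs standing in the nests pass 17 mm under it, the tile 21 mm. Axes are the stage's: x is the direction of slide_x (nearly away from the robot), y of slide_y (nearly to its left).
- slide_y (a joint): Lower slide of the stage, m: 0 = home, at the end away from the probe (to the robot's right); grows along the stage's +y to 0.21 at its stop. Stays where it is left, about 2 N of friction. slide_x rides on it.
- slide_x (a joint): Upper slide, bears the carrier, m: 0 = home, nearest to the robot; grows along the stage's +x (away from the robot) to 0.10. Stays where left, about 2 N of friction. With both slides home the carrier's centre lies 50 mm in -x and 160 mm in -y of the probe tip (stage axes).
- knob_grip (a point): Carrier's knob, a black upright post 20 mm across, from 50 to 95 mm above the bench; the point is on its axis 80 mm above the bench. It is fixed to the carrier 160 mm from its centre in the stage's -y, on a narrow tongue (top 50 mm high). Holding it and moving it level moves both slides. Axes as the stage's.
- white_mark (a point): Centre of the top of the white tile, a ceramic block 48 mm square fixed in the carrier's quarter farthest from the robot and from the knob (+36, +36 mm of its centre), top 84 mm above the bench.
- nest_0 (a point): Centre of the floor of a nest: a square pocket 56 mm wide, 6 mm deep in the aluminium carrier (140 mm square), floor 50 mm above the bench. Nests and tile are 72 mm apart, centre to centre. This one is at (-36, -36) mm of the carrier's centre. All nests are alike; any stub may go in any nest.
- nest_1 (a point): As nest_0, at (+36, -36) mm of the carrier's centre.
- nest_2 (a point): As nest_0, at (-36, +36) mm of the carrier's centre.
- reflector (a joint): Angle of the white reflector panel (150 x 100 x 6 mm), rad: 0 = folded flat, grows as the free edge (far from the stage, +y) rises, to 1.6. Stiff hinge, stays at any angle; about 4 N at the bar moves it. An aluminium bar beside it slopes at 45 degrees (0.785).
- reflector_bar (a point): Middle of the panel's grip bar, 10 mm thick and 90 mm long, parallel to the hinge, standing on two legs 38 mm over the panel's mid-plane and 85 mm from the hinge; there is room to grip it across with the fingers pointing to the panel. Axes: x along the hinge line, z square to the panel (upright when it is flat).
- reflector_hinge (a point): Middle of the panel's hinge line, 28 mm above the bench. The line runs along this point's x axis; the panel flat lies to its +y; a positive right-hand turn about +x opens it.
- tray: Grey open tray fixed on the bench, 210 x 210 mm outside, walls 4 mm thick and 12 mm high, floor 5 mm thick; origin: centre of the underside. The stubs stand in it at the start.
- stub_a: Loose black sample stub, the narrowest of the four kinds: a round foot 46 mm across and 8 mm thick with an upright round neck 14 mm across on it, 38 mm high in all, 90 g, most of it in the foot; a green leaf disc on the flat top. Origin: centre of the underside, z along the neck. May be absent.
- stub_b: Loose black sample stub, the second narrowest of the four kinds: a round foot 46 mm across and 8 mm thick with an upright round neck 22 mm across on it, 38 mm high in all, 90 g, most of it in the foot; a green leaf disc on the flat top. Origin: centre of the underside, z along the neck. May be absent.
- stub_c: Loose black sample stub, the second widest of the four kinds: a round foot 46 mm across and 8 mm thick with an upright round neck 30 mm across on it, 38 mm high in all, 90 g, most of it in the foot; a green leaf disc on the flat top. Origin: centre of the underside, z along the neck. May be absent.
- stub_d: Loose black sample stub, the widest of the four kinds: a round foot 46 mm across and 8 mm thick with an upright round neck 38 mm across on it, 38 mm high in all, 90 g, most of it in the foot; a green leaf disc on the flat top. Origin: centre of the underside, z along the neck. May be absent.
- probe: The fixed probe with its head and arm; origin on the bench under the tip. The arm (22 mm square, underside 172 mm high) runs from the tip to a column 30 mm square and 200 mm high that stands 150 mm in +x and 75 mm in +y of it (stage axes).
- tape_roll: Bystander: roll of tape, 76 mm across, 19 mm high.
- driver: Bystander: screwdriver 160 mm long, lying between robot and reflector.
- jar: Bystander: amber jar 44 mm across, 60 mm high, beyond the stage.
- lens_cap: Bystander: black lens cap 52 mm across, 10 mm high.
- slide_box: Bystander: white box 80 x 50 x 30 mm, beyond the reflector.
- marker: Bystander: grey marker pen 120 mm long, lying before the tray.
- dish: Bystander: white dish 70 mm across, 18 mm high, between robot and stage.
There are look-alikes about, which are no part of the job. What is shaped like the stub_b but red is not meant.

How it is judged:
By the outcome, as a careful person would: the job done as asked, in the order asked, and still so for the second after the job is handed in, with the robot touching nothing.
Of stub_a, stub_b, stub_c, stub_d only 2 to 3 are there at a start; the rules pass over those that are not, and their reading is None.
At some moment in a run one of stub_a, stub_b, stub_c, stub_d may be knocked a few centimetres aside while the robot is not near it.
Once in a run the grip may slacken for a moment while it holds something.
It also fails if it takes over 210 s, if anything falls off the work surface, if the arm or the gripper's body presses on something with over 40 N, if the wrist force passes 120 N, or if a joint passes its speed limit or range.

## Working session

There is one attempt and no reset: what is moved stays moved. The work goes in short steps, Python scripts to look and compute and a tool call to move; the robot and the scene stay as the last step left them, time stands still between calls to the robot, and variables do not carry over. Pictures are saved under pics/ and viewed, at most 14 in all, crops included, and the job is handed in when it is done.

Besides the shell and the picture viewer there is one more tool, called after "Request:" as name(argument=value, ...) on one line, values as JSON. apply_moves: Moves the arm, as the interface text tells. Its arguments: {"type":"object","properties":{"xyz":{"type":"array","items":{"type":"array","items":{"type":"number","minimum":-1,"maximum":1}}},"rot":{"type":"array","items":{"type":"array","items":{"type":"number","minimum":-1,"maximum":1}}},"hand":{"type":"array","items":{"type":"number"}},"force":{"type":"number"}},"required":["xyz","rot","hand"]}

```bash
ls; mkdir -p pics
cat > h.py <<'E'
import numpy as np, cv2
from rig import status, get_image, job, manip
from scipy.spatial.transform import Rotation as R
def rot(q): return R.from_quat([q[1],q[2],q[3],q[0]])
def cam(name):
    s=status.get_state(); im=get_image(name)
    f=200/np.tan(np.radians(im['fovy'])/2)
    K=np.array([[f,0,im['cx']],[0,f,im['cy']],[0,0,1]])
    if name=='wrist':
        T=np.eye(4);T[:3,:3]=rot(s['ee_rot']).as_matrix();T[:3,3]=s['position']
        T=T@np.array(im['tool_from_camera'])
        Rm,o=T[:3,:3],T[:3,3]
    else:
        Rm,o=rot(im['orientation']).as_matrix(),np.array(im['origin'])
    return dict(px=im['pixels'],K=K,d=np.array(im['dist'],float),R=Rm,o=o)
def ray(c,uv):
    p=cv2.undistortPoints(np.array(uv,float).reshape(-1,1,2),c['K'],c['d']).reshape(-1,2)
    return (c['R']@np.c_[p,np.ones(len(p))].T).T
def onz(c,uv,z):
    r=ray(c,uv); return c['o']+r*((z-c['o'][2])/r[:,2])[:,None]
def proj(c,P):
    P=np.array(P,float).reshape(-1,3)
    rv=cv2.Rodrigues(c['R'].T)[0]
    return cv2.projectPoints(P,rv,-c['R'].T@c['o'],c['K'],c['d'])[0].reshape(-1,2)
def tri(c1,u1,c2,u2):
    a=ray(c1,u1)[0];b=ray(c2,u2)[0]
    M=np.c_[a,-b];t=np.linalg.lstsq(M,c2['o']-c1['o'],rcond=None)[0]
    p,q=c1['o']+a*t[0],c2['o']+b*t[1]
    return (p+q)/2,np.linalg.norm(p-q)
def save(c,n): cv2.imwrite('pics/'+n,c['px'][:,:,::-1])
E
python3 - <<'E'
from h import *
print(status.get_state(), manip.tcp_to_grasp)
for n in('top','scene'):
    c=cam(n);save(c,n+'0.png');print(n,c['K'],c['d'],c['R'],c['o'])
E
```

```text
pics
{'clock': 0.0, 'qpos': array([ 1.02801997e+00,  2.76597881e-01,  1.50614643e+00,  1.49123684e-05,
        1.36067058e+00, -1.20964625e-01]), 'qd': array([ 7.74674096e-04,  1.35430464e-04, -1.57755032e-03,  2.40888439e-04,
       -5.04720487e-04, -8.19181481e-05]), 'effort': array([-1.54516871e-03, -4.16774368e+01, -2.45803535e+01, -2.90772969e-04,
        1.11418316e-02, -2.76962044e-05]), 'position': array([0.23512195, 0.52415688, 0.23043275]), 'ee_rot': array([-3.03746492e-04,  2.09347222e-01,  9.77840943e-01, -8.59028055e-04]), 'contact_force': array([ 0.59057995, -0.12095307,  0.45253385]), 'moment': array([0.03059003, 0.02662413, 0.03066222]), 'gripper_force': 0.0, 'width': 0.0854149063179562} 0.0187
top [[434.79679422   0.         318.09913762]
 [  0.         434.79679422 198.8456192 ]
 [  0.           0.           1.        ]] [0.03446753 0.         0.         0.         0.        ] [[-0.01385474 -0.99226186  0.12338741]
 [-0.99990117  0.01345407 -0.00407992]
 [ 0.00238829 -0.12343175 -0.99235019]] [0.41393093 0.01027066 1.19105009]
scene [[511.50058152   0.         319.61400617]
 [  0.         511.50058152 203.25290142]
 [  0.           0.           1.        ]] [-0.07163462  0.          0.          0.          0.        ] [[ 0.87777773  0.3555968  -0.3210252 ]
 [ 0.4787362  -0.62615451  0.61542033]
 [ 0.01783012 -0.69388865 -0.71986154]] [ 1.03842885 -0.93887475  1.1996273 ]
```

View pics/top0.png

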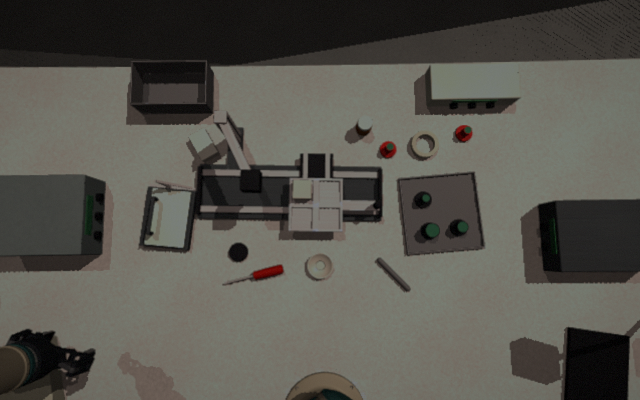

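View pics/scene0.png

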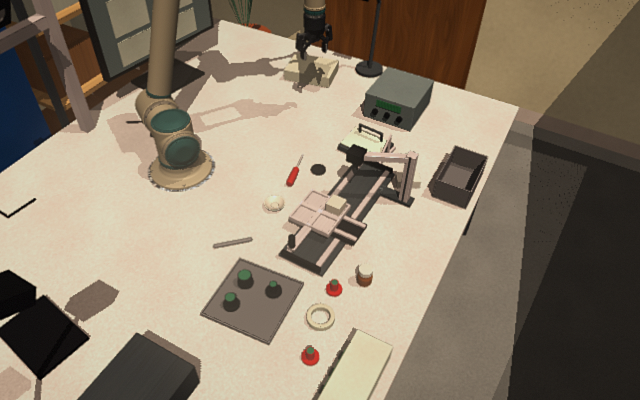

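The top view shows the reflector at about (170,218) with its bar at (153,217). The carrier is at (315,205), the knob at (378,204) and the probe head at (250,181). Three green-topped stubs stand in the tray at (424,199), (430,231) and (460,228). The scene view agrees, and the red decoys are outside the tray.

Run:
```python
from h import *
t=cam('top')
def p(n,uv,z): print(n,onz(t,[uv],z)[0].round(4))
p('bar',(153,217),.066);p('hingecornerNear',(187,249),.028);p('hingefar',(194,190),.028)
p('knob',(378,204),.095);p('tile',(302,189),.084);p('head',(250,181),.205)
for a in [(292,178),(341,179),(341,231),(290,231)]: p('carr',a,.056)
for a in [(424,199),(430,231),(460,228)]: p('stub',a,.043)
for a in [(399,178),(475,174),(483,247),(405,254)]: p('tray',a,.012)
big=cv2.resize(t['px'][150:270,130:390],None,fx=3,fy=3,interpolation=cv2.INTER_CUBIC)
cv2.imwrite('pics/topcrop.png',np.clip(big.astype(float)*1.6,0,255)[:,:,::-1])
w=cam('wrist');save(w,'w0.png');print(w['o'],w['R'])
```

```text
bar [0.5124 0.432  0.066 ]
hingecornerNear [0.4295 0.3542 0.028 ]
hingefar [0.5871 0.3393 0.028 ]
knob [ 0.535  -0.1459  0.095 ]
tile [0.5777 0.0468 0.084 ]
head [0.5799 0.1619 0.205 ]
carr [0.6116 0.0739 0.056 ]
carr [ 0.6071 -0.0557  0.056 ]
carr [ 0.4698 -0.0529  0.056 ]
carr [0.4716 0.08   0.056 ]
stub [ 0.5524 -0.2758  0.043 ]
stub [ 0.4674 -0.2877  0.043 ]
stub [ 0.4743 -0.3667  0.043 ]
tray [ 0.6152 -0.2176  0.012 ]
tray [ 0.6233 -0.4257  0.012 ]
tray [ 0.4243 -0.4353  0.012 ]
tray [ 0.4081 -0.2259  0.012 ]
[0.15927936 0.5588304  0.37371127] [[ 0.40917301  0.86539293  0.28926203]
 [ 0.91245576 -0.38758513 -0.13115733]
 [-0.00138896  0.31760484 -0.94822214]][ WARN:0@1.665] global loadsave.cpp:1063 imwrite_ Unsupported depth image for selected encoder is fallbacked to CV_8U.
```

View pics/topcrop.png

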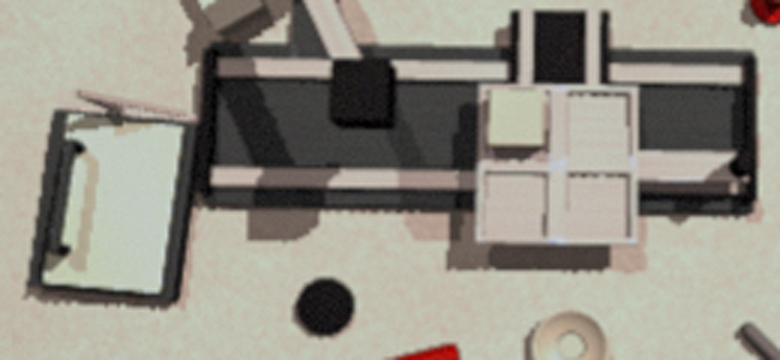

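View pics/w0.png

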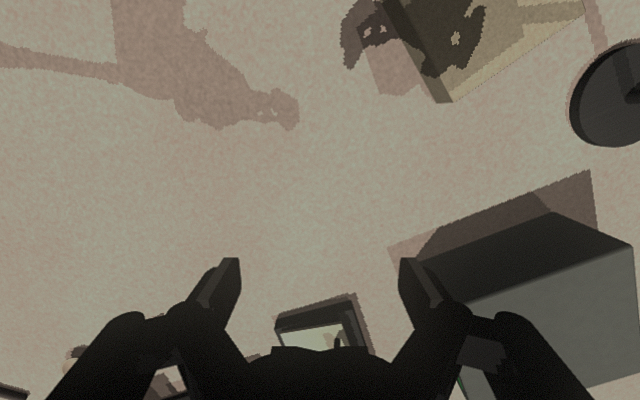

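Request:
apply_moves(xyz=[[0,0,-0.05],[0,0,-0.05],[-0.182,-0.052,0],[-0.182,-0.052,0],[-0.182,-0.052,0],[-0.182,-0.052,0],[-0.182,-0.052,0],[0,0,0]], rot=[[0,0,-0.156],[0,0,-0.156],[0,0,0],[0,0,0],[0,0,0],[0,0,0],[0,0,0],[0,0,0]], hand=[1,1,1,0,0,-0.3,-0.3,-0.3])

```text
clock: 1.2
position: [0.5037, 0.4188, 0.26]
ee_rot: [0.0, 0.05, 0.999, -0.001]
contact_force: [-0.3, 1.1, -0.1]
width: 0.03
gripper_force: 0.0
```

Run:
```python
from h import *
s=status.get_state();print(s['clock'],s['position'],rot(s['ee_rot']).as_matrix().round(3),s['width'],s['qpos'])
w=cam('wrist');save(w,'w1.png')
print(proj(w,[[.51,.43,.066]]))
```

```text
1.2 [0.50367136 0.41881904 0.26002343] [[-0.995  0.1    0.001]
 [ 0.1    0.995 -0.001]
 [-0.001 -0.001 -1.   ]] 0.029950416274635717 [ 0.58838568  0.38597313  1.26914582 -0.00153528  1.48688213 -0.88212534]
[[328.00978693 185.27906027]]
```

View pics/w1.png

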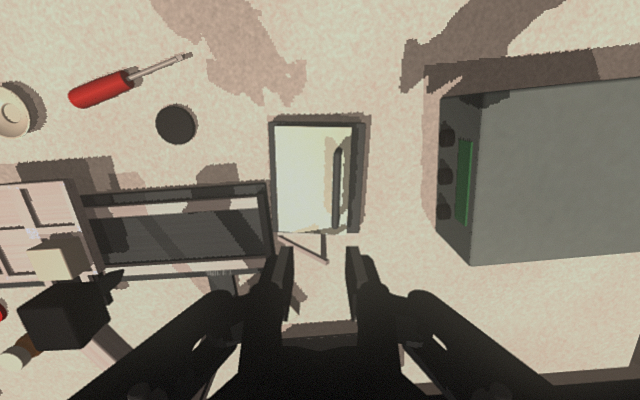

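The wrist view shows the bar as a dark strip around (337,188), rows 148 to 228. The panel is pale with its hinge side at column 273.

Run:
```python
from h import *
w=cam('wrist');t=cam('top')
def strip(c,y0,y1,x0,x1,th):
    g=c['px'][y0:y1,x0:x1].max(2)
    m=(g<th).astype(np.uint8); n,l,s,ce=cv2.connectedComponentsWithStats(m)
    for i in range(1,n):
        if s[i,4]>15: print(s[i]+[x0,y0,0,0,0],(ce[i]+[x0,y0]).round(1))
    return m
strip(w,140,232,322,348,70)
m=strip(t,190,246,146,165,70)
print(t['px'][210:226:5,140:175].max(2))
for z in(.061,.066,.071): print(z,onz(w,[(338,150),(337,188),(336,226)],z).round(4))
for r in(150,190,215): print(r,w['px'][r,262:380:2].max(2) if False else w['px'][r,262:284].max(1))
```

```text
[334 150   7   8  33] [337.7 152.9]
[146 190  12  48 314] [149.3 211.1]
[[124 123 122 104  54  38  39  32  21  23  36  40  40  79 129 129 129 128
  126 117 117 117 118 129 129 129 127 129 129 128 128 129 129 129 130]
 [125 123 112  81  42  39  36  28  28  34  40  36  68 119 131 128 129 126
  116 115 115 117 127 129 129 127 129 128 128 130 128 129 128 129 130]
 [124 122 101  47  38  35  26  24  33  39  38  60 109 128 130 129 124 113
  113 113 116 123 129 130 130 128 128 129 129 128 129 127 129 129 129]
 [122 100  50  37  35  27  23  32  39  38  45  88 128 129 130 128 125 113
  112 113 117 127 130 128 129 129 128 129 130 129 129 128 130 130 128]]
0.061 [[0.4653 0.4474 0.061 ]
 [0.5133 0.4425 0.061 ]
 [0.5658 0.437  0.061 ]]
0.066 [[0.4646 0.4472 0.066 ]
 [0.5119 0.4423 0.066 ]
 [0.5637 0.4369 0.066 ]]
0.071 [[0.4639 0.4469 0.071 ]
 [0.5105 0.4421 0.071 ]
 [0.5615 0.4368 0.071 ]]
150 [205 204 204 204 207 200 166  94  83  88  83  83 132 200 213 212 210 208
 209 210 208 210]
190 [ 56  60  54  60  95 125 112  88  79  81  88  85  83  95 157 213 210 208
 209 207 208 209]
215 [ 60  59  56  53  47  42  51  92 114  80  81  83  84  81 103 162 212 210
 206 206 208 209]
```

Request:
apply_moves(xyz=[[-0.013,0.079,0.1],[0,0,0.2],[0,0,0.06],[0,0,0]], rot=[[0,0,0],[0,0,0],[0,0,0],[0,0,0]], hand=[-0.2,-0.2,-0.2,-0.2])

```text
clock: 1.85
position: [0.5033, 0.4445, 0.1516]
ee_rot: [-0.002, 0.046, 0.999, -0.001]
contact_force: [-0.1, 0.6, 0.3]
width: 0.0344
gripper_force: 0.0
```

Run:
```python
from h import *
s=status.get_state();print(s['position'],s['width'])
w=cam('wrist');save(w,'w2.png')
print(proj(w,[[.512,.442,.066],[.4646,.447,.066],[.5637,.437,.066]]))
```

```text
[0.50329133 0.44453701 0.15163854] 0.034369924920428736
[[316.51785109 220.66468972]
 [317.05408872 167.74884233]
 [316.47868102 271.43042512]]
```

View pics/w2.png

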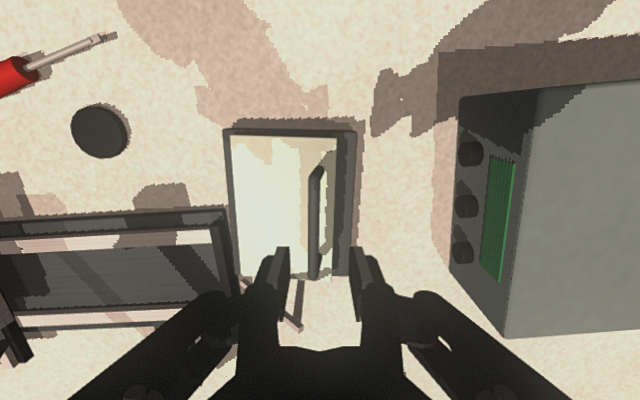

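The bar's near end is at (317,170), which matches my estimate, so I'll straddle it and push.

Request:
apply_moves(xyz=[[0,-0.005,0.16],[0,0,0.155],[0,0,0],[0,0,0],[0,0,0]], rot=[[0,0,0],[0,0,0],[0,0,0],[0,0,0],[0,0,0]], hand=[-0.2,-0.2,-0.5,-0.5,-0.5], force=20)

```text
clock: 2.52
position: [0.5074, 0.4442, 0.062]
ee_rot: [0.002, 0.047, 0.999, 0.002]
contact_force: [0.9, 0.1, -0.1]
width: 0.0214
gripper_force: 0.0
```

Request:
apply_moves(xyz=[[0,-0.03,-0.025],[0,-0.03,-0.025],[0,-0.03,-0.025],[0,-0.03,-0.023],[0,-0.03,-0.021],[0,-0.02,-0.013],[0,0,0]], rot=[[0,0,0],[0,0,0],[0,0,0],[0,0,0],[0,0,0],[0,0,0],[0,0,0]], hand=[-0.5,-0.5,-0.5,-0.5,-0.5,-0.5,-0.5])

```text
clock: 3.4
position: [0.503, 0.3943, 0.1019]
ee_rot: [0.003, 0.048, 0.999, 0.004]
contact_force: [0.3, 4.5, 3.4]
width: 0.0211
gripper_force: 2.8
```

Run:
```python
from h import *
s=status.get_state();print(s['clock'],s['position'],s['width'],s['contact_force'])
c=cam('scene');save(c,'s1.png');u=proj(c,[[.51,.4,.07]])[0];print(u)
x,y=int(u[0]),int(u[1]);cv2.imwrite('pics/s1c.png',cv2.resize(c['px'][y-50:y+50,x-65:x+65,::-1],None,fx=6,fy=6,interpolation=cv2.INTER_CUBIC))
```

```text
3.4 [0.50304252 0.39427197 0.10188098] 0.021133180803492666 [0.30578601 4.49697412 3.36285049]
[363.97462552 134.75099575]
```

View pics/s1c.png

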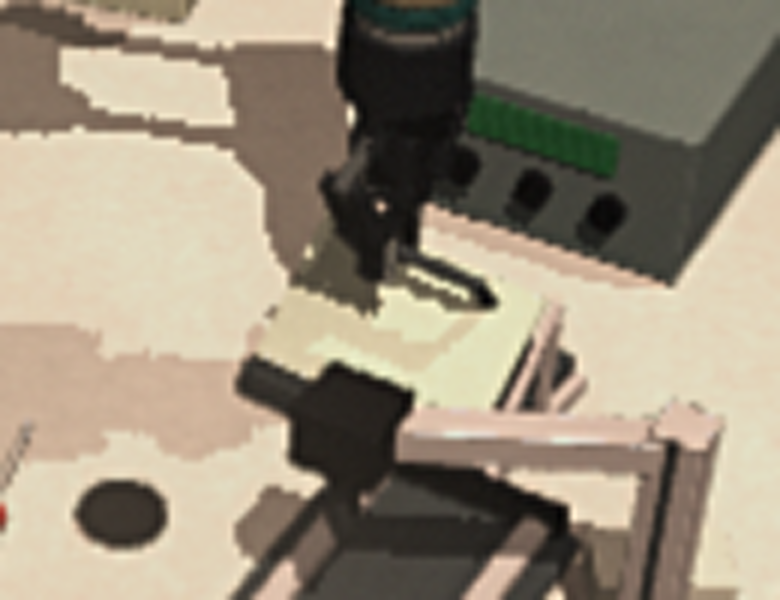

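The panel is up but somewhat below the sloping bar, at about 39° by geometry. I'll push it on a little.

Request:
apply_moves(xyz=[[0,-0.015,-0.008],[0,-0.014,-0.006],[0,0,0],[0,0,0]], rot=[[0,0,0],[0,0,0],[0,0,0],[0,0,0]], hand=[-0.5,-0.5,-0.5,-0.5])

```text
clock: 3.95
position: [0.501, 0.3842, 0.1037]
ee_rot: [0.001, 0.048, 0.999, 0.001]
contact_force: [1.2, 4.3, 1.9]
width: 0.0217
gripper_force: 2.3
```

Run:
```python
from h import *
s=status.get_state();print(s['clock'],s['position'],s['width'],s['contact_force'])
c=cam('scene');x,y=377,125;cv2.imwrite('pics/s2c.png',cv2.resize(c['px'][y-25:y+35,x-35:x+45,::-1],None,fx=9,fy=9,interpolation=cv2.INTER_CUBIC))
```

```text
3.95 [0.50100897 0.38420877 0.10370273] 0.021653775975299657 [1.15062273 4.34909389 1.93243082]
```

View pics/s2c.png

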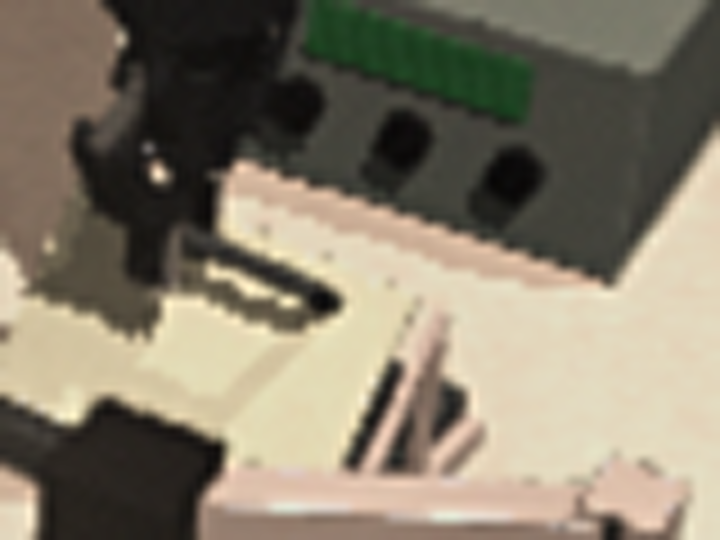

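Request:
apply_moves(xyz=[[0,0.02,0],[0,0,-0.15],[0,0.05,-0.2],[0,0.05,-0.18],[0,0,0],[0,0,0]], rot=[[0,0,0],[0,0,0],[0,0,0],[0,0,0],[0,0,0],[0,0,0]], hand=[-0.5,-0.5,-0.5,-0.3,-0.3,-0.3])

```text
clock: 4.75
position: [0.5025, 0.418, 0.2598]
ee_rot: [-0.002, 0.047, 0.999, -0.002]
contact_force: [-0.2, -0.9, -1.2]
width: 0.0299
gripper_force: 0.0
```

Run:
```python
from h import *
s=status.get_state();print(s['clock'],s['position'])
w=cam('wrist');cv2.imwrite('pics/w3.png',cv2.resize(w['px'][80:300,200:440,::-1],None,fx=2.5,fy=2.5,interpolation=cv2.INTER_CUBIC))
cv2.imwrite('w3full.png',w['px'][:,:,::-1]);np.save('w3.npy',w,allow_pickle=True)
```

```text
4.75 [0.50246811 0.41796436 0.25984493]
```

View pics/w3.png

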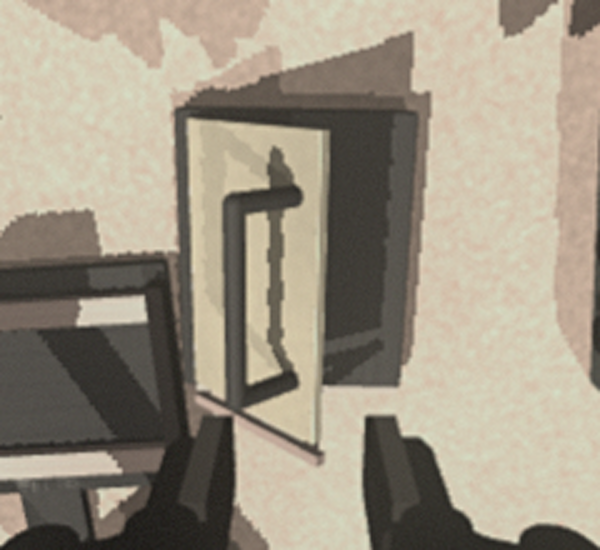

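The panel is raised. The bar runs at image column 294, rows 160 to 242, and the sloping bar lines up with the panel's far edge.

Run:
```python
from h import *
w=np.load('w3.npy',allow_pickle=True).item()
n=np.array([.0985,.9951,0]);H=np.array([.5034,.3577,.028])
for uv in [(294,165),(294,200),(294.4,240)]:
    r=ray(w,[uv])[0]; a=(w['o']-H)
    # in (n,z) plane: find bar radius 93.1
    f=np.array([r@n,r[2]]);g=np.array([a@n,a[2]])
    k=np.roots([f@f,2*f@g,g@g-.0931**2]);P=[w['o']+r*x for x in k]
    for x in k: q=g+f*x; print(uv,(w['o']+r*x).round(3) if np.isreal(x) else '',np.degrees(np.arctan2(q[1],q[0])-np.arctan2(38,85)))
# panel free edge 100mm mid: crop (325,280) -> image; slope bar end crop(320,457), start (200,395)
for uv,rad in [((200+327/2.5,80+250/2.5),.100)]:
    r=ray(w,[uv])[0];a=w['o']-H;f=np.array([r@n,r[2]]);g=np.array([a@n,a[2]])
    for x in np.roots([f@f,2*f@g,g@g-rad**2]): q=g+f*x;print('edge',np.degrees(np.arctan2(q[1],q[0])),np.abs(q))
# stage look: top cam measure
t=cam('top');print(onz(t,[(180,218)],.028))
```

```text
(294, 165) [ 0.501  0.375 -0.064] -103.72421980661956
(294, 165) [0.47  0.395 0.115] 44.755662752004696
(294, 200) [ 0.563  0.367 -0.064] -104.70252789611816
(294, 200) [0.508 0.39  0.115] 45.35948218399808
(294.4, 240) [ 0.641  0.358 -0.064] -105.45795436229136
(294.4, 240) [0.556 0.385 0.115] 45.825011962206446
edge -38.15453303880182 [0.07863474 0.06177846]
edge 42.818222542458805 [0.07335137 0.06796746]
[[0.51201963 0.37482369 0.028     ]]
```

Request:
apply_moves(xyz=[[0,0,-0.1],[0,-0.19,0],[0,-0.2,0],[0,-0.2,0],[0,-0.2,0],[0,-0.2,0],[0,-0.2,0],[0,-0.2,0]], rot=[[0,0,-0.068],[0,0,0],[0,0,0],[0,0,0],[0,0,0],[0,0,0],[0,0,0],[0,0,0]], hand=[0,0,0,0,0,0,0,0])

```text
clock: 5.85
position: [0.492, 0.0002, 0.2898]
ee_rot: [-0.002, 0.012, 1.0, 0.0]
contact_force: [0.5, 0.5, -1.0]
width: 0.0426
gripper_force: 0.0
```

Request:
apply_moves(xyz=[[-0.04,-0.19,0],[-0.04,-0.19,0],[-0.04,-0.13,0.0],[0,0,0],[0,0,0]], rot=[[0,0,0],[0,0,0],[0,0,0],[0,0,0],[0,0,0]], hand=[0,0,0,0,0])

```text
clock: 6.48
position: [0.5248, -0.151, 0.2901]
ee_rot: [-0.002, 0.012, 1.0, 0.001]
contact_force: [0.2, 0.1, -0.3]
width: 0.0426
gripper_force: 0.0
```

Run:
```python
from h import *
s=status.get_state();print(s['clock'],s['position'],rot(s['ee_rot']).as_matrix().round(3))
w=cam('wrist');save(w,'w4.png');np.save('w4.npy',w,allow_pickle=True)
```

```text
6.475 [ 0.52481295 -0.15097783  0.29008343] [[-1.     0.024 -0.003]
 [ 0.024  1.     0.002]
 [ 0.004  0.002 -1.   ]]
```

View pics/w4.png

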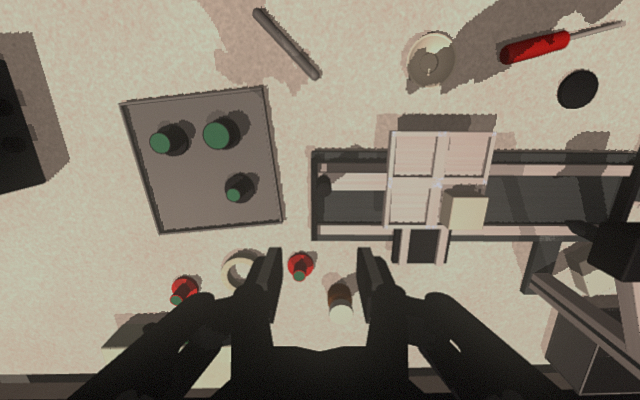

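The wrist view shows the knob at (322,186) and the carrier corners near (392,130), (492,133) and (386,225). The tile is at (464,209), and the green discs are at (161,142), (216,134) and (235,194).

```bash
cat >> h.py <<'E'
def greens(c,z=.043,lim=None):
    hsv=cv2.cvtColor(c['px'],cv2.COLOR_RGB2HSV)
    m=cv2.inRange(hsv,(50,70,25),(95,255,255))
    cs,_=cv2.findContours(m,cv2.RETR_EXTERNAL,cv2.CHAIN_APPROX_NONE);out=[]
    for k in cs:
        if cv2.contourArea(k)<25: continue
        P=onz(c,k.reshape(-1,2),z)[:,:2].astype(np.float32)
        (x,y),(a,b),_=cv2.fitEllipse(P)
        if max(a,b)>.06: continue
        M=cv2.moments(k);uv=(M['m10']/M['m00'],M['m01']/M['m00'])
        out.append((onz(c,[uv],z)[0],a,b,uv))
    return out
E
python3 - <<'E'
from h import *
w=np.load('w4.npy',allow_pickle=True).item()
for g in greens(w): print(g[0].round(4),round(g[1],4),round(g[2],4),np.round(g[3],1))
t=cam('top')
for g in greens(t): print('top',g[0].round(4),round(g[1],4),round(g[2],4),np.round(g[3],1))
gw=greens(w);gt=greens(t)
for a in gw:
    b=min(gt,key=lambda b:np.linalg.norm(b[0]-a[0]))
    if np.linalg.norm(b[0]-a[0])<.03: print('tri',tri(w,[a[3]],t,[b[3]]))
print('knob',onz(w,[(323,186)],.095),tri(w,[(323,184)],t,[(378,203)]))
for uv in [(392,130),(492,133),(490,229),(386,225)]: print(onz(w,[uv],.056).round(4))
hsv=w['px'][170:205,305:345].max(2);cv2.imwrite('pics/k.png',cv2.resize(w['px'][80:280,290:510,::-1],None,fx=3.5,fy=2.9,interpolation=cv2.INTER_CUBIC))
E
```

```text
[ 0.7364 -0.3969  0.043 ] 0.0135 0.0154 [175.5 300.1]
[ 0.6941 -0.187   0.043 ] 0.0132 0.0147 [298.6 275.7]
[ 0.5538 -0.2774  0.043 ] 0.0169 0.0178 [232.8 194.5]
[ 0.4764 -0.3702  0.043 ] 0.0252 0.0256 [159.5 142.6]
[ 0.4686 -0.2906  0.043 ] 0.0332 0.0334 [215.7 135.3]
top [ 0.3309 -0.3234  0.043 ] 0.0237 0.0532 [446.4 283.7]
top [ 0.4151 -0.1269  0.043 ] 0.0232 0.0534 [369.4 251.8]
top [ 0.47   -0.2927  0.043 ] 0.034 0.0342 [431.9 230. ]
top [ 0.5275 -0.4018  0.043 ] 0.0236 0.0491 [472.2 207.7]
top [ 0.61   -0.2108  0.043 ] 0.0249 0.0517 [398.7 178. ]
tri (array([ 0.47064986, -0.29895883,  0.01972984]), np.float64(0.0010641302891675605))
knob [[ 0.53061492 -0.14486092  0.095     ]] (array([ 0.53762668, -0.14708592,  0.06878252]), np.float64(0.007697403314296486))
[[ 0.4665 -0.0515  0.056 ]]
[[0.4735 0.0823 0.056 ]]
[[0.6131 0.1033 0.056 ]]
[[ 0.6026 -0.0524  0.056 ]]
```

View pics/k.png

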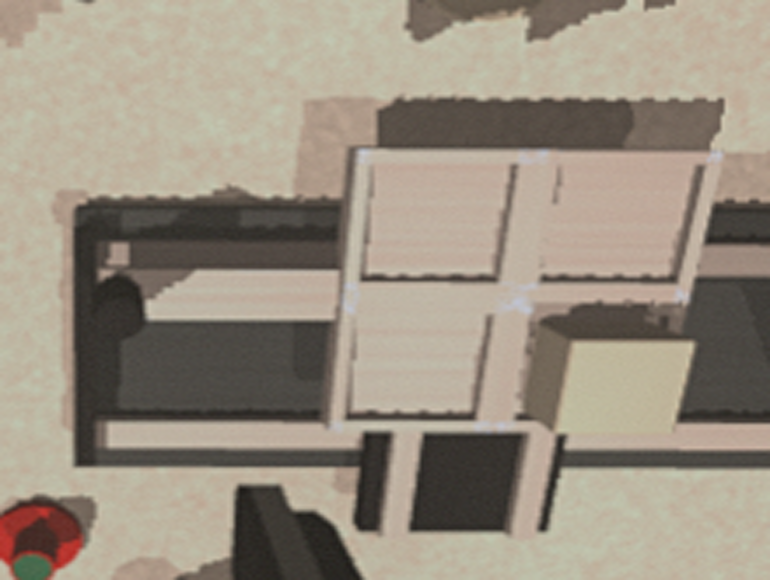

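Request:
apply_moves(xyz=[[-0.015,0.012,0.15],[-0.015,0.012,0.2],[0,0,0.2],[0,0,0.15],[0,0,0.06],[0,0,0],[0,0,0],[0,0,0]], rot=[[0,0,0],[0,0,0],[0,0,0],[0,0,0],[0,0,0],[0,0,0],[0,0,0],[0,0,0]], hand=[0.4,0.4,0.4,0.4,0.4,0.4,-1,-1], force=60)

```text
clock: 7.58
position: [0.5361, -0.1446, 0.0651]
ee_rot: [0.001, 0.012, 1.0, -0.001]
contact_force: [0.4, 0.2, 0.4]
width: 0.0239
gripper_force: 0.0
```

Request:
apply_moves(xyz=[[0,0,0],[0,0,0]], rot=[[0,0,0],[0,0,0]], hand=[-1,-1])

```text
clock: 7.82
position: [0.536, -0.1448, 0.0651]
ee_rot: [0.001, 0.012, 1.0, -0.0]
contact_force: [-1.5, 0.9, 6.8]
width: 0.0181
gripper_force: 58.7
```

Request:
apply_moves(xyz=[[0.014,0,0],[0.014,0,0],[0.014,0,0],[0,0,0]], rot=[[0,0,0],[0,0,0],[0,0,0],[0,0,0]], hand=[-1,-1,-1,-1])

```text
clock: 8.32
position: [0.5237, -0.1445, 0.0651]
ee_rot: [0.002, 0.012, 1.0, -0.0]
contact_force: [1.2, 0.8, 6.4]
width: 0.0185
gripper_force: 58.8
```

Request:
apply_moves(xyz=[[0,-0.014,0],[0,-0.014,0],[0,-0.014,0],[0,0,0]], rot=[[0,0,0],[0,0,0],[0,0,0],[0,0,0]], hand=[-1,-1,-1,-1])

```text
clock: 8.82
position: [0.5234, -0.1535, 0.065]
ee_rot: [0.002, 0.013, 1.0, 0.003]
contact_force: [2.0, 11.6, 9.3]
width: 0.0185
gripper_force: 59.4
```

Request:
apply_moves(xyz=[[0.014,0,0],[0.014,0,0],[0,0,0]], rot=[[0,0,0],[0,0,0],[0,0,0]], hand=[-1,-1,-1])

```text
clock: 9.2
position: [0.5233, -0.1535, 0.0652]
ee_rot: [0.01, 0.014, 1.0, 0.003]
contact_force: [21.3, 15.3, -5.1]
width: 0.018
gripper_force: 58.9
```

Run:
```python
from h import *
w=np.load('w4.npy',allow_pickle=True).item();t=cam('top')
def edge(c,cols,r0,r1,sgn,n):
    g=cv2.GaussianBlur(c['px'].max(2).astype(np.float32),(3,3),0);pts=[]
    for x in cols:
        d=np.diff(g[r0:r1,x])*sgn;i=int(np.argmax(d))
        if 0<i<len(d)-1:
            a,b,e=d[i-1:i+2];i+= .5*(a-e)/(a-2*b+e+1e-9)
        pts.append((x,r0+i+.5))
    for z in (.02,.045):
        P=onz(c,pts,z)[:,:2]
        vx,vy,x0,y0=cv2.fitLine(P.astype(np.float32),cv2.DIST_HUBER,0,.001,.001).ravel()
        res=np.median(abs((P-[x0,y0])@[vy,-vx]))
        print(n,z,'yaw',np.degrees(np.arctan2(-vx,vy)) if vy>0 else np.degrees(np.arctan2(vx,-vy)),res,(x0,y0))
edge(w,range(400,485),122,138,1,'carrier near')
edge(t,range(205,292),208,226,1,'frame near')
edge(t,range(205,292),158,176,-1,'frame far')
edge(t,range(292,341),222,240,-1,'carr near')
edge(t,range(304,340),172,186,1,'carr far')
```

```text
carrier near 0.02 yaw -1.9115968 9.74703662539484e-05 (np.float32(0.472415), np.float32(0.030035194))
carrier near 0.045 yaw -1.9116104 9.156471114553632e-05 (np.float32(0.47058347), np.float32(0.019244026))
frame near 0.02 yaw -1.9939824 0.0003471674574994986 (np.float32(0.50457126), np.float32(0.1732564))
frame near 0.045 yaw -1.9939756 0.0003397476945698934 (np.float32(0.50263625), np.float32(0.16977692))
frame far 0.02 yaw 8.360928 0.004228108613233857 (np.float32(0.64420134), np.float32(0.19576369))
frame far 0.045 yaw 8.36094 0.004137869581662564 (np.float32(0.63928545), np.float32(0.19180372))
carr near 0.02 yaw -1.6734005 0.00022762225367498393 (np.float32(0.46068022), np.float32(0.022666618))
carr near 0.045 yaw -1.6733801 0.00022275304427525058 (np.float32(0.4596822), np.float32(0.022401983))
carr far 0.02 yaw -1.3455721 0.00017719245529388105 (np.float32(0.604969), np.float32(-0.020266874))
carr far 0.045 yaw -1.3455516 0.00017337005900145024 (np.float32(0.60089064), np.float32(-0.019614948))
```

Request:
apply_moves(xyz=[[-0.026,0.02,0],[-0.025,0.08,0],[-0.025,0.08,0],[0,0.08,0],[0,0.08,0],[0,0.08,0],[0,0,0],[0,0,0]], rot=[[0,0,0],[0,0,0],[0,0,0],[0,0,0],[0,0,0],[0,0,0],[0,0,0],[0,0,0]], hand=[-1,-1,-1,-1,-1,-1,-1,-1])

```text
clock: 10.25
position: [0.5412, -0.0306, 0.0651]
ee_rot: [0.002, 0.012, 1.0, 0.0]
contact_force: [0.8, 1.7, 6.8]
width: 0.018
gripper_force: 59.1
```

Run:
```python
from h import *
s=status.get_state();print(s['position'])
w=cam('wrist');c=cam('scene')
tip=[.584,.1646,.105];tile=[.584,.1646,.084]
print(proj(w,[tip,tile]),proj(c,[tip,tile]))
np.save('w5.npy',w,allow_pickle=True);np.save('s5.npy',c,allow_pickle=True)
u=proj(c,[tip])[0].astype(int)
a=cv2.resize(c['px'][u[1]-35:u[1]+35,u[0]-45:u[0]+45],(765,595)[:2] and (400,311),interpolation=cv2.INTER_CUBIC)
b=cv2.resize(w['px'][100:350,319:640],(400,311))
cv2.imwrite('pics/m5.png',np.hstack([a,b])[:,:,::-1])
```

```text
[ 0.5412208  -0.03063     0.06511012]
[[706.74328138 367.38205142]
 [658.99205233 335.48624531]] [[354.43543604 173.78098533]
 [353.99730267 178.62808518]]
```

View pics/m5.png

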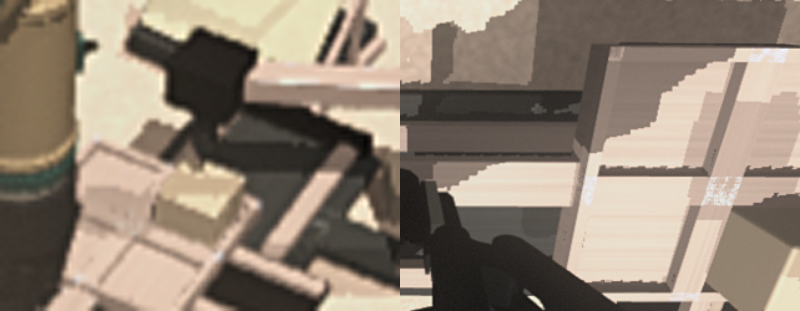

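The left half shows the pen ending just above the tile around (205,160) with the tile top near (200,190). I'll measure both numerically.

Run:
```python
from h import *
c=np.load('s5.npy',allow_pickle=True).item();t=cam('top')
u=proj(c,[[.584,.1646,.084]])[0]
h=c['px'][160:196,335:380]
g=h.max(2);
for r in g[::1]: print(' '.join('%3d'%v for v in r[2:44]))
print((h[:,:,2].astype(int)-h[:,:,0])[::4,::2])
```

```text
230 230 230 230 230 230 231 235 208  85  34  31  36  37  37  40  39  39  38  38  38  37  36  37  33  31  56 136 142 139 139 140 142 143 141 148 150 150 149 153 161 159
230 230 230 230 230 230 230 233 238 161 101  53  39  36  34  38  37  40  39  39  38  38  38  37  35  32  38  45  44  44  54  59  63  67  74 101 109 114 117 124 159 165
230 230 230 230 230 231 231 233 236 238 207 153 133 103  61  38  38  39  40  39  38  39  37  35  34  41  46  32  27  27  29  30  29  30  29  37  37  38  38  39  48  91
230 230 230 231 231 233 233 233 234 236 238 241 244 214 157  65  35  38  38  38  40  36  35  35  42  74  61  46  38  34  31  31  30  30  29  29  27  28  30  30  27  32
229 230 231 232 235 222 221 221 236 236 235 236 241 250 229 103  41  40  39  38  38  36  35  40  75 108  75  67  61  46  43  37  35  32  31  31  31  31  31  31  31  28
230 230 231 235 220 153 134 144 214 223 223 239 244 228 129  64  42  41  43  38  36  48  47  67 106  85  76  75  75  67  66  62  46  39  33  33  32  31  29  30  31  26
230 231 234 237 159 128 127 126 138 139 147 220 224 124  54  46  43  43  44  39  44 107  96 
[... 5121 characters left out ...]
 -7  -6  -7  -6  -6]
 [-36 -41 -44 -37 -38 -37 -37 -12 -11  -9 -11 -11 -21 -10 -12 -10 -10 -10
  -10 -10  -9  -7  -6]
 [-40 -46 -50 -44 -39 -21  -9 -21 -33 -15  -8  -8 -10  -8  -9  -8  -9  -8
   -7  -7  -9  -5  -6]
 [-50 -47 -50 -49 -44 -49 -50 -61 -56 -46 -58 -55 -51 -30 -10 -10  -9 -10
   -7  -7  -8  -8 -10]
 [-46 -49 -49 -50 -48 -56 -60 -59 -59 -59 -58 -59 -59 -60 -36  -9 -11 -11
  -11 -10  -9 -35 -50]
 [-46 -46 -46 -45 -29 -45 -44 -44 -56 -55 -51 -51 -54 -37 -42 -49 -18 -11
   -9 -10 -52 -49 -51]
 [-37 -45 -44 -43 -43 -44 -43 -44 -45 -44 -45 -46 -43 -45 -46 -28 -12  -9
  -31 -50 -49 -44 -12]
 [-47 -50 -42 -39 -47 -50 -49 -51 -48 -42 -46 -46 -49 -43 -22  -9 -10 -47
  -50 -51 -28  -8 -11]]
```

Request:
apply_moves(xyz=[[0,0,0],[0,0,0],[0,0,0],[0,0,0],[0,0,0],[0,0,0],[0,0,0],[0,0,0]], rot=[[0,0,0],[0,0,0],[0,0,0],[0,0,0],[0,0,0],[0,0,0],[0,0,0],[0,0,0]], hand=[-1,-1,-1,-1,-1,-1,-1,-1])

```text
clock: 11.4
position: [0.5412, -0.0311, 0.0651]
ee_rot: [0.002, 0.012, 1.0, 0.0]
contact_force: [1.8, 2.2, 6.3]
width: 0.0181
gripper_force: 59.2
```

Request:
apply_moves(xyz=[[0,0,0],[0,0,0],[0,-0.08,0],[0,-0.1,0],[0,-0.1,0],[0,-0.1,0],[0.025,-0.03,0],[0.03,0,0]], rot=[[0,0,0],[0,0,0],[0,0,0],[0,0,0],[0,0,0],[0,0,0],[0,0,0],[0,0,0]], hand=[-1,-1,-1,-1,-1,-1,-1,-1])

```text
clock: 12.4
position: [0.5232, -0.1535, 0.0652]
ee_rot: [0.004, 0.013, 1.0, 0.001]
contact_force: [18.1, 8.1, -1.2]
width: 0.0185
gripper_force: 59.0
```

Request:
apply_moves(xyz=[[0,-0.01,0],[0,0,0]], rot=[[0,0,0],[0,0,0]], hand=[-1,-1])

```text
clock: 12.65
position: [0.5234, -0.1535, 0.0651]
ee_rot: [0.004, 0.013, 1.0, 0.003]
contact_force: [7.8, 11.4, 6.1]
width: 0.0183
gripper_force: 60.0
```

Request:
apply_moves(xyz=[[0,0,0],[0,0,0],[0,0,-0.1],[0,0,-0.2],[0,-0.05,-0.2],[0,-0.2,-0.12],[0,-0.2,0],[0,-0.07,0]], rot=[[0,0,0],[0,0,0],[0,0,0],[0,0,0],[0,0,0],[0,0,0],[0,0,0],[0,0,0]], hand=[0.3,0.3,0.3,0.3,0.3,0.3,0.3,0.3])

```text
clock: 13.65
position: [0.5155, -0.3097, 0.2455]
ee_rot: [-0.0, 0.014, 1.0, -0.001]
contact_force: [0.5, 1.1, -0.7]
width: 0.0556
gripper_force: 0.0
```

Request:
apply_moves(xyz=[[0,0,0],[0,0,0]], rot=[[0,0,0],[0,0,0]], hand=[0.3,0.3])

```text
clock: 13.9
position: [0.516, -0.3046, 0.245]
ee_rot: [-0.001, 0.012, 1.0, 0.001]
contact_force: [-1.0, 0.3, -0.2]
width: 0.0556
gripper_force: 0.0
```

```bash
cat > look.py <<'E'
from h import *
import sys
s=status.get_state();M=rot(s['ee_rot']).as_matrix();print(s['clock'],s['position'].round(4),'toolx',M[:,0].round(3),s['width'])
w=cam('wrist');np.save('last.npy',w,allow_pickle=True)
z=float(sys.argv[1]) if len(sys.argv)>1 else .043
for g in greens(w,z):
    print(g[0].round(4),round(g[1],4),round(g[2],4),np.round(g[3],1),'tool delta share',(M.T@(g[0]-s['position'])/.3).round(3)[:2])
E
python3 look.py
python3 - <<'E'
from h import *
w=np.load('last.npy',allow_pickle=True).item();v=np.load('w4.npy',allow_pickle=True).item()
for a in greens(w):
  b=min(greens(v),key=lambda b:np.linalg.norm(b[0]-a[0]))
  if np.linalg.norm(b[0]-a[0])<.02: print('tri',tri(w,[a[3]],v,[b[3]]))
E
```

```text
13.9 [ 0.516  -0.3046  0.245 ] toolx [-1.     0.023  0.002] 0.05556012763608891
[ 0.8234 -0.4762  0.043 ] 0.0101 0.0195 [218.1 365.2] tool delta share [-1.039 -0.549]
[ 0.7367 -0.3958  0.043 ] 0.0086 0.0157 [262.2 321.4] tool delta share [-0.743 -0.288]
[ 0.5537 -0.2774  0.043 ] 0.0172 0.0177 [339.2 207.4] tool delta share [-0.125  0.092]
[ 0.4764 -0.3703  0.043 ] 0.0252 0.0254 [264.2 150. ] tool delta share [ 0.126 -0.223]
[ 0.4684 -0.2907  0.043 ] 0.0335 0.0338 [328.4 141.9] tool delta share [0.159 0.041]
tri (array([ 0.73406722, -0.39499077,  0.04601396]), np.float64(8.331492926506264e-05))
tri (array([ 0.55382146, -0.27740802,  0.04283103]), np.float64(2.602541865777167e-05))
tri (array([ 0.47640253, -0.37035622,  0.04264489]), np.float64(8.755853918465084e-06))
tri (array([ 0.46848793, -0.29069328,  0.04267437]), np.float64(0.00017252238892871588))
```

Request:
apply_moves(xyz=[[-0.065,0.046,0],[-0.06,0.046,0.1],[0,0,0.2],[0,0,0.2],[0,0,0.15],[0,0,0],[0,0,0]], rot=[[0,0,0],[0,0,0],[0,0,0],[0,0,0],[0,0,0],[0,0,0],[0,0,0]], hand=[0.1,0.1,0.1,0.1,0.1,0.1,0.1])

```text
clock: 14.82
position: [0.5567, -0.2794, 0.0525]
ee_rot: [0.001, 0.011, 1.0, -0.001]
contact_force: [-1.2, -1.0, 0.8]
width: 0.0465
gripper_force: 0.0
```

Request:
apply_moves(xyz=[[0.01,0.006,0.06],[0,0,0.053],[0,0,0],[0,0,0],[0,0,0],[0,0,0],[0,0,0]], rot=[[0,0,0],[0,0,0],[0,0,0],[0,0,0],[0,0,0],[0,0,0],[0,0,0]], hand=[0.1,0.1,0.1,-1,-1,-1,-1], force=50)

```text
clock: 15.7
position: [0.5526, -0.2783, 0.018]
ee_rot: [0.001, 0.012, 1.0, -0.001]
contact_force: [-0.1, 0.7, 6.7]
width: 0.0204
gripper_force: 49.1
```

Request:
apply_moves(xyz=[[0,0,-0.15],[0,0,-0.18],[0,0.1,-0.17],[0.05,0.17,0],[0.05,0.17,0],[0.05,0.17,0],[0.05,0.17,0],[0.025,0.17,0]], rot=[[0,0,0],[0,0,0],[0,0,0],[0,0,0],[0,0,0],[0,0,0],[0,0,0],[0,0,0]], hand=[-1,-1,-1,-1,-1,-1,-1,-1])

```text
clock: 16.7
position: [0.4895, 0.0104, 0.1665]
ee_rot: [-0.001, 0.012, 1.0, 0.0]
contact_force: [0.6, 0.1, -1.0]
width: 0.0205
gripper_force: 49.1
```

Request:
apply_moves(xyz=[[0,0.118,0],[0,0,0.1],[0,0,0.1],[0,0,0]], rot=[[0,0,0],[0,0,0],[0,0,0],[0,0,0]], hand=[-1,-1,-1,-1])

```text
clock: 17.2
position: [0.4894, 0.0445, 0.1048]
ee_rot: [-0.003, 0.012, 1.0, 0.0]
contact_force: [0.3, 1.0, -1.5]
width: 0.0203
gripper_force: 49.1
```

Request:
apply_moves(xyz=[[-0.011,-0.003,0.06],[0,0,0.05],[0,0,0.02],[0,0,0],[0,0,0]], rot=[[0,0,0],[0,0,0],[0,0,0],[0,0,0],[0,0,0]], hand=[-1,-1,-1,-1,-1])

```text
clock: 17.82
position: [0.4957, 0.0431, 0.0687]
ee_rot: [0.001, 0.012, 1.0, 0.0]
contact_force: [-0.0, 0.0, -1.3]
width: 0.0205
gripper_force: 49.1
```

Request:
apply_moves(xyz=[[0.009,0.001,0.012],[0,0,0.006],[0,0,0],[0,0,0]], rot=[[0,0,0],[0,0,0],[0,0,0],[0,0,0]], hand=[-1,-1,-1,-1])

```text
clock: 18.32
position: [0.4933, 0.0437, 0.0639]
ee_rot: [0.001, 0.012, 1.0, 0.0]
contact_force: [-1.4, 0.7, 7.3]
width: 0.0204
gripper_force: 50.2
```

Request:
apply_moves(xyz=[[0,0,0],[0,0,0],[0,0,-0.1],[0,0,-0.2],[0,-0.05,-0.2],[0,-0.2,-0.12],[-0.02,-0.2,0],[-0.02,-0.2,0]], rot=[[0,0,0],[0,0,0],[0,0,0],[0,0,0],[0,0,0],[0,0,0],[0,0,0],[0,0,0]], hand=[0.1,0.1,0.1,0.1,0.1,0.3,0.3,0.3])

```text
clock: 19.32
position: [0.5001, -0.1468, 0.2452]
ee_rot: [0.001, 0.012, 1.0, -0.0]
contact_force: [1.6, -0.6, -0.0]
width: 0.0554
gripper_force: 0.0
```

Request:
apply_moves(xyz=[[-0.02,-0.2,0],[-0.02,-0.2,0],[0,-0.15,0],[0,0,0],[0,0,0]], rot=[[0,0,0],[0,0,0],[0,0,0],[0,0,0],[0,0,0]], hand=[0.3,0.3,0.3,0.3,0.3])

```text
clock: 19.95
position: [0.5077, -0.3098, 0.244]
ee_rot: [-0.0, 0.012, 1.0, 0.001]
contact_force: [0.1, -0.3, -0.3]
width: 0.0558
gripper_force: 0.0
```

```bash
python3 look.py
python3 - <<'E'
from h import *
w=np.load('last.npy',allow_pickle=True).item()
for g in greens(w,.088): print('z88',g[0].round(4),g[1:3])
E
```

```text
19.95 [ 0.5077 -0.3098  0.244 ] toolx [-1.     0.024  0.001] 0.05575066728373008
[ 0.7356 -0.3991  0.043 ] 0.0151 0.0165 [264.  325.6] tool delta share [-0.768 -0.28 ]
[0.5066 0.0956 0.043 ] 0.0134 0.0226 [634.6 171.9] tool delta share [0.036 1.35 ]
[ 0.4765 -0.3703  0.043 ] 0.025 0.0255 [268.8 156.8] tool delta share [ 0.098 -0.205]
[ 0.4683 -0.2909  0.043 ] 0.0332 0.0338 [332.7 148.7] tool delta share [0.132 0.059]
z88 [ 0.695  -0.3871  0.088 ] (0.01312347874045372, 0.01438280288130045)
z88 [0.4958 0.0429 0.088 ] (0.011634140275418758, 0.019655408337712288)
z88 [ 0.4697 -0.362   0.088 ] (0.021767109632492065, 0.022203566506505013)
z88 [ 0.4626 -0.293   0.088 ] (0.028855953365564346, 0.02942260541021824)
```

Request:
apply_moves(xyz=[[0.049,-0.1,0],[0.049,-0.105,0.1],[0,0,0.2],[0,0,0.2],[0,0,0.15],[0,0,0],[0,0,0]], rot=[[0,0,0],[0,0,0],[0,0,0],[0,0,0],[0,0,0],[0,0,0],[0,0,0]], hand=[0.3,0.3,0.3,0.3,0.3,0.3,0.3])

```text
clock: 20.88
position: [0.4786, -0.3714, 0.0515]
ee_rot: [0.001, 0.011, 1.0, -0.001]
contact_force: [0.5, 0.4, 0.5]
width: 0.0551
gripper_force: 0.0
```

Request:
apply_moves(xyz=[[0.005,0.003,0.06],[0,0,0.05],[0,0,0],[0,0,0],[0,0,0],[0,0,0],[0,0,0]], rot=[[0,0,0],[0,0,0],[0,0,0],[0,0,0],[0,0,0],[0,0,0],[0,0,0]], hand=[0.3,0.3,0.3,-1,-1,-1,-1])

```text
clock: 21.75
position: [0.4764, -0.371, 0.0177]
ee_rot: [0.001, 0.012, 1.0, -0.001]
contact_force: [-0.5, 0.0, 5.7]
width: 0.0285
gripper_force: 49.4
```

Request:
apply_moves(xyz=[[0,0,-0.15],[0,0,-0.18],[0,0.1,-0.17],[-0.005,0.17,0],[-0.005,0.17,0],[-0.005,0.17,0],[-0.005,0.17,0],[-0.003,0.17,0]], rot=[[0,0,0],[0,0,0],[0,0,0],[0,0,0],[0,0,0],[0,0,0],[0,0,0],[0,0,0]], hand=[-1,-1,-1,-1,-1,-1,-1,-1])

```text
clock: 22.75
position: [0.489, -0.084, 0.1664]
ee_rot: [-0.0, 0.012, 1.0, 0.0]
contact_force: [0.6, -1.0, -2.2]
width: 0.0285
gripper_force: 49.7
```

Request:
apply_moves(xyz=[[0,0.15,0],[0,0.043,0],[0,0,0.1],[0,0,0.1],[0,0,0],[0,0,0]], rot=[[0,0,0],[0,0,0],[0,0,0],[0,0,0],[0,0,0],[0,0,0]], hand=[-1,-1,-1,-1,-1,-1])

```text
clock: 23.5
position: [0.4915, -0.0283, 0.1073]
ee_rot: [0.001, 0.012, 1.0, -0.0]
contact_force: [-0.3, 0.2, -1.3]
width: 0.0285
gripper_force: 49.8
```

Position is exact; lowering from 0.107 to 0.0635.

Request:
apply_moves(xyz=[[0,0,0.07],[0,0,0.05],[0,0,0.02],[0,0,0],[0,0,0]], rot=[[0,0,0],[0,0,0],[0,0,0],[0,0,0],[0,0,0]], hand=[-1,-1,-1,-1,-1])

```text
clock: 24.12
position: [0.4916, -0.0279, 0.0655]
ee_rot: [0.001, 0.012, 1.0, -0.0]
contact_force: [0.3, -0.1, -1.5]
width: 0.0284
gripper_force: 49.8
```

Request:
apply_moves(xyz=[[0,0,0.009],[0,0,0],[0,0,0]], rot=[[0,0,0],[0,0,0],[0,0,0]], hand=[-1,-1,-1])

```text
clock: 24.5
position: [0.4923, -0.0279, 0.0636]
ee_rot: [0.002, 0.012, 1.0, -0.0]
contact_force: [-1.1, 0.9, 8.5]
width: 0.0289
gripper_force: 50.6
```

Request:
apply_moves(xyz=[[0,0,0],[0,0,0],[0,0,-0.1],[0,0,-0.2],[0,-0.05,-0.2],[0,-0.2,-0.12],[-0.01,-0.2,0],[-0.01,-0.2,0]], rot=[[0,0,0],[0,0,0],[0,0,0],[0,0,0],[0,0,0],[0,0,0],[0,0,0],[0,0,0]], hand=[0.1,0.1,0.1,0.1,0.1,0.5,0.5,0.5])

```text
clock: 25.5
position: [0.4924, -0.218, 0.2447]
ee_rot: [0.001, 0.012, 1.0, -0.0]
contact_force: [0.3, 0.2, 0.1]
width: 0.0641
gripper_force: 0.0
```

Request:
apply_moves(xyz=[[-0.01,-0.17,0],[0,-0.05,0],[0,0,0],[0,0,0]], rot=[[0,0,0],[0,0,0],[0,0,0],[0,0,0]], hand=[0.5,0.5,0.5,0.5])

```text
clock: 26.0
position: [0.4935, -0.2808, 0.2439]
ee_rot: [-0.0, 0.011, 1.0, 0.001]
contact_force: [-0.7, -0.1, -0.4]
width: 0.0641
gripper_force: 0.0
```

```bash
python3 look.py
python3 - <<'E'
from h import *
w=np.load('last.npy',allow_pickle=True).item()
for g in greens(w,.088): print('z88',g[0].round(4),g[1:3])
E
```

```text
26.0 [ 0.4935 -0.2808  0.2439] toolx [-1.     0.023  0.   ] 0.06413513961960698
[ 0.8224 -0.4714  0.043 ] 0.0179 0.0237 [208.4 375.3] tool delta share [-1.111 -0.611]
[ 0.6946 -0.1912  0.043 ] 0.0081 0.0145 [380.6 308.7] tool delta share [-0.663  0.313]
[0.5086 0.0941 0.043 ] 0.0203 0.0206 [607.3 185.1] tool delta share [-0.022  1.249]
[0.5051 0.0117 0.043 ] 0.029 0.0294 [544.8 183.8] tool delta share [-0.016  0.974]
[ 0.4684 -0.2906  0.043 ] 0.0332 0.0337 [309.8 160.6] tool delta share [ 0.083 -0.036]
z88 [ 0.7685 -0.4461  0.088 ] (0.015560719184577465, 0.02060539461672306)
z88 [ 0.6574 -0.2026  0.088 ] (0.007064051926136017, 0.012587371282279491)
z88 [0.4957 0.0454 0.088 ] (0.017607061192393303, 0.017904693260788918)
z88 [ 0.4927 -0.0263  0.088 ] (0.025210175663232803, 0.025564704090356827)
z88 [ 0.4608 -0.289   0.088 ] (0.02883821725845337, 0.029319703578948975)
```

Request:
apply_moves(xyz=[[0.041,-0.018,0],[0.041,-0.017,0.1],[0,0,0.2],[0,0,0.2],[0,0,0.15],[0,0,0],[0,0,0]], rot=[[0,0,0],[0,0,0],[0,0,0],[0,0,0],[0,0,0],[0,0,0],[0,0,0]], hand=[0.5,0.5,0.5,0.5,0.5,0.5,0.5])

```text
clock: 26.92
position: [0.4698, -0.293, 0.0508]
ee_rot: [0.001, 0.012, 1.0, -0.001]
contact_force: [-0.0, 0.3, 0.3]
width: 0.0645
gripper_force: 0.0
```

```bash
python3 look.py | head -1
```

```text
26.925 [ 0.4698 -0.293   0.0508] toolx [-1.     0.023 -0.002] 0.06452430340549045
```

Request:
apply_moves(xyz=[[0.003,0.006,0.06],[0,0,0.048],[0,0,0],[0,0,0],[0,0,0],[0,0,0],[0,0,0]], rot=[[0,0,0],[0,0,0],[0,0,0],[0,0,0],[0,0,0],[0,0,0],[0,0,0]], hand=[0.5,0.5,0.5,-1,-1,-1,-1])

```text
clock: 27.85
position: [0.4687, -0.2911, 0.0177]
ee_rot: [0.001, 0.012, 1.0, -0.001]
contact_force: [0.4, -0.3, 5.4]
width: 0.0367
gripper_force: 50.3
```

Request:
apply_moves(xyz=[[0,0,-0.15],[0,0,-0.18],[0,0.1,-0.17],[-0.06,0.16,0],[-0.06,0.16,0],[-0.06,0.16,0],[-0.06,0.16,0],[-0.055,0.135,0]], rot=[[0,0,0],[0,0,0],[0,0,0],[0,0,0],[0,0,0],[0,0,0],[0,0,0],[0,0,0]], hand=[-1,-1,-1,-1,-1,-1,-1,-1])

```text
clock: 28.85
position: [0.5629, -0.0283, 0.1665]
ee_rot: [-0.0, 0.012, 1.0, 0.0]
contact_force: [0.7, -1.5, -1.0]
width: 0.0365
gripper_force: 50.4
```

Request:
apply_moves(xyz=[[0,0,0.05],[0,0,0.1],[0,0,0.05],[0,0,0],[0,0,0]], rot=[[0,0,0],[0,0,0],[0,0,0],[0,0,0],[0,0,0]], hand=[-1,-1,-1,-1,-1])

```text
clock: 29.48
position: [0.5633, -0.0309, 0.1073]
ee_rot: [0.001, 0.012, 1.0, -0.0]
contact_force: [0.3, 0.3, -0.6]
width: 0.0366
gripper_force: 50.4
```

Request:
apply_moves(xyz=[[0,0,0.07],[0,0,0.05],[0,0,0.02],[0,0,0.008],[0,0,0],[0,0,0]], rot=[[0,0,0],[0,0,0],[0,0,0],[0,0,0],[0,0,0],[0,0,0]], hand=[-1,-1,-1,-1,-1,-1])

```text
clock: 30.22
position: [0.5636, -0.0303, 0.0636]
ee_rot: [0.001, 0.012, 1.0, -0.0]
contact_force: [-1.3, 0.8, 6.5]
width: 0.0361
gripper_force: 51.0
```

Request:
apply_moves(xyz=[[0,0,0],[0,0,0],[0,0,-0.1],[0,0,-0.2],[0,-0.05,-0.2],[0.05,-0.15,-0.12],[0.05,-0.2,0],[0,0,0]], rot=[[0,0,0],[0,0,0],[0,0,0],[0,0,0],[0,0,0],[0,0,0],[0,0,0],[0,0,0]], hand=[0.25,0.25,0.25,0.25,0.25,0.3,0.3,0.3])

```text
clock: 31.22
position: [0.5289, -0.1533, 0.2486]
ee_rot: [0.0, 0.015, 1.0, -0.001]
contact_force: [0.1, 1.6, -0.2]
width: 0.0556
gripper_force: 0.0
```

Request:
apply_moves(xyz=[[0,0,0],[0,0,0]], rot=[[0,0,0],[0,0,0]], hand=[0.3,0.3])

```text
clock: 31.48
position: [0.53, -0.1483, 0.2477]
ee_rot: [-0.0, 0.011, 1.0, 0.0]
contact_force: [-0.9, 0.0, 0.3]
width: 0.0554
gripper_force: 0.0
```

```bash
python3 look.py .088
```

```text
31.475 [ 0.53   -0.1483  0.2477] toolx [-1.     0.022  0.001] 0.05540950675159571
[ 0.6619 -0.1817  0.088 ] 0.0124 0.0132 [294.7 288.1] tool delta share [-0.443 -0.102]
[ 0.5638 -0.0292  0.088 ] 0.0331 0.0337 [420.3 214.3] tool delta share [-0.104  0.399]
[0.4968 0.0452 0.088 ] 0.0175 0.0181 [493.7 155.7] tool delta share [0.125 0.642]
[ 0.4937 -0.0266  0.088 ] 0.0252 0.0258 [428.6 154.3] tool delta share [0.129 0.402]
```

Request:
apply_moves(xyz=[[0.022,-0.018,0.05],[0,0,0.2],[0,0,0.2],[0,0,0.1],[0,0,0.05],[0,0,0],[0,0,0]], rot=[[0,0,0],[0,0,0],[0,0,0],[0,0,0],[0,0,0],[0,0,0],[0,0,0]], hand=[0.3,0.3,0.3,0.3,0.3,0.3,0.3])

```text
clock: 32.4
position: [0.5242, -0.1551, 0.0695]
ee_rot: [0.001, 0.012, 1.0, -0.001]
contact_force: [0.3, 0.5, 0.1]
width: 0.0558
gripper_force: 0.0
```

Request:
apply_moves(xyz=[[0.002,0.005,0.013],[0,0,0],[0,0,0],[0,0,0],[0,0,0],[0,0,0],[0,0,0]], rot=[[0,0,0],[0,0,0],[0,0,0],[0,0,0],[0,0,0],[0,0,0],[0,0,0]], hand=[0.3,0.3,-1,-1,-1,-1,-1], force=60)

```text
clock: 33.28
position: [0.5227, -0.1533, 0.0647]
ee_rot: [0.0, 0.012, 1.0, -0.0]
contact_force: [-0.4, 0.6, 5.1]
width: 0.0185
gripper_force: 58.5
```

Request:
apply_moves(xyz=[[-0.02,0.03,0],[-0.045,0.065,0],[-0.05,0.07,0],[-0.05,0.07,0],[-0.05,0.07,0],[-0.045,0.065,0],[-0.026,0.038,0],[0,0,0]], rot=[[0,0,0],[0,0,0],[0,0,0],[0,0,0],[0,0,0],[0,0,0],[0,0,0],[0,0,0]], hand=[-1,-1,-1,-1,-1,-1,-1,-1])

```text
clock: 34.28
position: [0.6128, -0.0316, 0.0647]
ee_rot: [0.001, 0.012, 1.0, 0.001]
contact_force: [2.0, 2.3, 4.5]
width: 0.0184
gripper_force: 58.9
```

```bash
python3 look.py .088 | cut -c1-110
python3 - <<'E'
from h import *
c=cam('scene')
for g in greens(c,.088): print(g[0].round(4),g[1:3],g[3])
E
```

```text
34.275 [ 0.6128 -0.0316  0.0647] toolx [-1.     0.023 -0.003] 0.01841464032718985
[ 0.6479 -0.1412  0.088 ] 0.0118 0.0122 [121.2 342.2] tool delta share [-0.126 -0.362]
[0.6542 0.093  0.088 ] 0.0344 0.0351 [543.2 342.9] tool delta share [-0.129  0.418]
[0.5839 0.0955 0.088 ] 0.0266 0.027 [583.9 226.5] tool delta share [0.106 0.421]
[0.6567 0.0888 0.088 ] (0.030642932280898094, 0.03197745606303215) (364.68405797101445, 200.66666666666666)
```

Request:
apply_moves(xyz=[[0.005,-0.005,0],[0,0,0],[0,0,0]], rot=[[0,0,0],[0,0,0],[0,0,0]], hand=[-1,-1,-1])

```text
clock: 34.75
position: [0.6099, -0.0347, 0.0647]
ee_rot: [0.0, 0.012, 1.0, -0.0]
contact_force: [1.6, 0.8, 4.3]
width: 0.0182
gripper_force: 59.1
```

Request:
apply_moves(xyz=[[0,0,0],[0,0,0],[0,0,0],[0,0,0],[0,0,0],[0,0,0],[0,0,0],[0,0,0]], rot=[[0,0,0],[0,0,0],[0,0,0],[0,0,0],[0,0,0],[0,0,0],[0,0,0],[0,0,0]], hand=[-1,-1,-1,-1,-1,-1,-1,-1])

```text
clock: 35.75
position: [0.61, -0.0348, 0.0647]
ee_rot: [0.0, 0.012, 1.0, -0.0]
contact_force: [1.5, 1.1, 4.9]
width: 0.0183
gripper_force: 59.1
```

```bash
python3 look.py .088 | cut -c1-110
```

```text
35.75 [ 0.61   -0.0348  0.0647] toolx [-1.     0.024 -0.001] 0.018318328604084506
[ 0.6472 -0.142   0.088 ] 0.0119 0.0123 [126.3 345.2] tool delta share [-0.133 -0.354]
[0.6514 0.0899 0.088 ] 0.0344 0.035 [543.7 342.9] tool delta share [-0.128  0.419]
[0.5811 0.0924 0.088 ] 0.0267 0.0269 [584.2 226.2] tool delta share [0.106 0.421]
```

Request:
apply_moves(xyz=[[-0.004,0.005,0],[0,0,0],[0,0,0],[0,0,0]], rot=[[0,0,0],[0,0,0],[0,0,0],[0,0,0]], hand=[-1,-1,-1,-1])

```text
clock: 36.3
position: [0.61, -0.034, 0.0647]
ee_rot: [-0.001, 0.012, 1.0, -0.001]
contact_force: [-0.7, -0.7, 6.6]
width: 0.0183
gripper_force: 59.3
```

Request:
apply_moves(xyz=[[0,0,0],[0,0,0],[0,0,0],[0,0,0],[0,0,0],[0,0,0],[0,0,0],[0,0,0]], rot=[[0,0,0],[0,0,0],[0,0,0],[0,0,0],[0,0,0],[0,0,0],[0,0,0],[0,0,0]], hand=[-1,-1,-1,-1,-1,-1,-1,-1])

```text
clock: 37.3
position: [0.61, -0.034, 0.0647]
ee_rot: [-0.001, 0.012, 1.0, -0.001]
contact_force: [0.0, -0.8, 6.8]
width: 0.0183
gripper_force: 59.3
```

Request:
apply_moves(xyz=[[-0.004,0.03,0],[-0.004,0.06,0],[0,0.065,0],[0,0.06,0],[0,0.03,0],[0,0,0],[0,0,0]], rot=[[0,0,0],[0,0,0],[0,0,0],[0,0,0],[0,0,0],[0,0,0],[0,0,0]], hand=[-1,-1,-1,-1,-1,-1,-1])

```text
clock: 38.17
position: [0.6142, 0.0406, 0.0647]
ee_rot: [-0.001, 0.012, 1.0, 0.0]
contact_force: [-1.2, 1.5, 6.5]
width: 0.0182
gripper_force: 59.3
```

Request:
apply_moves(xyz=[[0,-0.003,0],[0,0,0]], rot=[[0,0,0],[0,0,0]], hand=[-1,-1])

```text
clock: 38.42
position: [0.6141, 0.0395, 0.0646]
ee_rot: [-0.001, 0.012, 1.0, 0.0]
contact_force: [-0.8, 0.4, 7.0]
width: 0.0181
gripper_force: 59.3
```

Request:
apply_moves(xyz=[[0,0,0],[0,0,0],[0,0,0],[0,0,0],[0,0,0],[0,0,0],[0,0,0],[0,0,0]], rot=[[0,0,0],[0,0,0],[0,0,0],[0,0,0],[0,0,0],[0,0,0],[0,0,0],[0,0,0]], hand=[-1,-1,-1,-1,-1,-1,-1,-1])

```text
clock: 39.42
position: [0.6142, 0.0394, 0.0647]
ee_rot: [-0.001, 0.012, 1.0, 0.0]
contact_force: [-0.7, 2.4, 7.9]
width: 0.018
gripper_force: 59.3
```

```bash
python3 look.py .088 | cut -c1-110
```

```text
39.425 [0.6142 0.0394 0.0647] toolx [-1.     0.024  0.002] 0.018013609560798605
[ 0.6487 -0.1204  0.088 ] 0.012 0.0124 [ 31.7 342.6] tool delta share [-0.128 -0.53 ]
[0.6557 0.1641 0.088 ] 0.0349 0.0352 [543.9 343.2] tool delta share [-0.128  0.419]
[0.5854 0.1665 0.088 ] 0.0265 0.0269 [583.9 226.3] tool delta share [0.106 0.421]
```

Request:
apply_moves(xyz=[[0,0,0],[0,0,0],[0.03,0,0],[0.06,0,0],[0.06,0,0],[0.055,0,0],[0.03,0,0],[0,0,0]], rot=[[0,0,0],[0,0,0],[0,0,0],[0,0,0],[0,0,0],[0,0,0],[0,0,0],[0,0,0]], hand=[-1,-1,-1,-1,-1,-1,-1,-1])

```text
clock: 40.48
position: [0.5421, 0.0413, 0.0646]
ee_rot: [-0.002, 0.012, 1.0, -0.0]
contact_force: [-1.8, 1.7, 9.5]
width: 0.018
gripper_force: 59.5
```

Request:
apply_moves(xyz=[[0,0,0],[0,0,0]], rot=[[0,0,0],[0,0,0]], hand=[-1,-1])

```text
clock: 40.72
position: [0.5422, 0.0413, 0.0646]
ee_rot: [-0.002, 0.012, 1.0, -0.0]
contact_force: [-1.4, 1.3, 9.8]
width: 0.0183
gripper_force: 59.5
```

Within 1 mm. I'll hold here and take a look.

Request:
apply_moves(xyz=[[0,0,0],[0,0,0],[0,0,0],[0,0,0],[0,0,0],[0,0,0],[0,0,0],[0,0,0]], rot=[[0,0,0],[0,0,0],[0,0,0],[0,0,0],[0,0,0],[0,0,0],[0,0,0],[0,0,0]], hand=[-1,-1,-1,-1,-1,-1,-1,-1])

```text
clock: 41.72
position: [0.5423, 0.0412, 0.0646]
ee_rot: [-0.002, 0.012, 1.0, -0.0]
contact_force: [-1.6, 2.1, 8.2]
width: 0.0182
gripper_force: 59.5
```

```bash
python3 look.py .088 | cut -c1-110
```

```text
41.725 [0.5423 0.0412 0.0646] toolx [-1.     0.024  0.004] 0.018174676690654097
[0.5841 0.1654 0.088 ] 0.0328 0.0354 [542.9 343.8] tool delta share [-0.129  0.417]
[0.5135 0.1684 0.088 ] 0.0267 0.0271 [584.1 226.2] tool delta share [0.106 0.421]
```

Request:
apply_moves(xyz=[[0,0,0],[0,-0.05,0],[0,-0.1,0],[0,-0.1,0],[0,-0.1,0],[0.02,-0.1,0],[0.02,-0.09,0],[0.02,-0.07,0]], rot=[[0,0,0],[0,0,0],[0,0,0],[0,0,0],[0,0,0],[0,0,0],[0,0,0],[0,0,0]], hand=[-1,-1,-1,-1,-1,-1,-1,-1])

```text
clock: 42.78
position: [0.5217, -0.1417, 0.0646]
ee_rot: [0.0, 0.012, 1.0, 0.0]
contact_force: [1.9, 3.2, 6.9]
width: 0.0185
gripper_force: 59.4
```

Request:
apply_moves(xyz=[[0.01,-0.035,0],[0.006,-0.02,0],[0,0,0],[0,0,0]], rot=[[0,0,0],[0,0,0],[0,0,0],[0,0,0]], hand=[-1,-1,-1,-1])

```text
clock: 43.28
position: [0.5197, -0.1534, 0.0646]
ee_rot: [0.003, 0.014, 1.0, 0.004]
contact_force: [11.4, 13.8, 3.4]
width: 0.0185
gripper_force: 60.1
```

Request:
apply_moves(xyz=[[-0.008,0.01,0],[0,0,0],[0,0,0],[0,0,-0.15],[0,0,-0.2],[0,0,-0.2],[0,0.05,-0.06],[0,0,0]], rot=[[0,0,0],[0,0,0],[0,0,0],[0,0,0],[0,0,0],[0,0,0],[0,0,0],[0,0,0]], hand=[-1,0.3,0.3,0.3,0.3,0.3,0.3,0.3])

```text
clock: 44.28
position: [0.5196, -0.1397, 0.2483]
ee_rot: [0.001, 0.012, 1.0, -0.0]
contact_force: [0.2, 0.5, 0.2]
width: 0.0551
gripper_force: 0.0
```

```bash
python3 look.py .088
```

```text
44.275 [ 0.5196 -0.1397  0.2483] toolx [-1.     0.023 -0.001] 0.05510999918655901
[ 0.6606 -0.1803  0.088 ] 0.0123 0.0131 [289.8 293.4] tool delta share [-0.472 -0.124]
[ 0.5609 -0.029   0.088 ] 0.0333 0.0334 [412.7 219.9] tool delta share [-0.128  0.372]
[0.4941 0.0451 0.088 ] 0.0173 0.0178 [484.9 162.3] tool delta share [0.1   0.614]
[ 0.4908 -0.0266  0.088 ] 0.025 0.0256 [420.4 160.7] tool delta share [0.106 0.375]
```

All three stubs read 2.8 mm nearer the robot than when I loaded them. To settle where the tip really is, I'll triangulate it from two saved wrist views.

Run:
```python
from h import *
a=np.load('w3.npy',allow_pickle=True).item();b=np.load('w4.npy',allow_pickle=True).item()
out=[]
for c in(a,b):
    u=proj(c,[[.584,.1646,.105]])[0];u2=proj(c,[[.581,.1646,.105]])[0];print(u,u2)
    x,y=np.round(u).astype(int)-[30,30];print('origin',x,y)
    p=c['px'][max(y,0):y+60,max(x,0):x+60]
    p=np.clip(p.astype(float)*1.7,0,255).astype(np.uint8)
    out.append(cv2.resize(p,(400,400),interpolation=cv2.INTER_CUBIC))
cv2.imwrite('pics/tip.png',np.hstack(out)[:,:,::-1])
```

```text
[122.92799564 271.32895884] [122.16122354 269.23572365]
origin 93 241
[563.37507674 222.33949067] [563.96520798 220.17926158]
origin 533 192
```

View pics/tip.png

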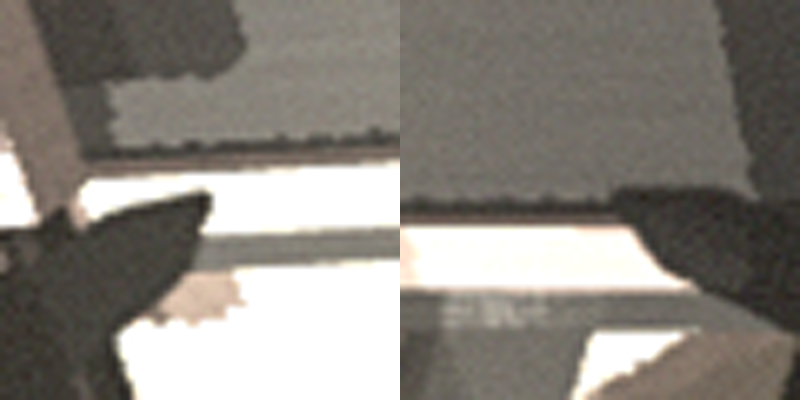

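Left crop: the cone tip is at (210,195). Right crop: the tip is at (612,193). In the full images these are about (124.1,269.8) and (564.4,220.5).

Run:
```python
from h import *
a=np.load('w3.npy',allow_pickle=True).item();b=np.load('w4.npy',allow_pickle=True).item()
print(tri(a,[(124.1,269.8)],b,[(564.4,220.5)]))
for c,u in((a,(124.1,269.8)),(b,(564.4,220.5))): print(onz(c,[u],.105))
# tile top centre in w5 not usable; carrier near edge yaw/pos in w4 vs now
```

```text
(array([0.58210703, 0.1661731 , 0.10420987]), np.float64(0.000571920316711736))
[[0.58200249 0.16677062 0.105     ]]
[[0.58146215 0.16528252 0.105     ]]
```

The triangulated tip is (0.582, 0.166), so every reading was within about 3 mm of it, and the carrier now stands at its true home. Next I'll return the stubs, widest first.

Request:
apply_moves(xyz=[[-0.064,0.18,0],[-0.064,0.189,0],[0,0,0.15],[0,0,0.2],[0,0,0.1],[0,0,0],[0,0,0]], rot=[[0,0,0],[0,0,0],[0,0,0],[0,0,0],[0,0,0],[0,0,0],[0,0,0]], hand=[0.3,0.3,0.3,0.3,0.3,0.3,0.3])

```text
clock: 45.2
position: [0.5612, -0.0304, 0.1124]
ee_rot: [-0.0, 0.012, 1.0, -0.0]
contact_force: [0.1, -0.1, 0.4]
width: 0.0552
gripper_force: 0.0
```

Request:
apply_moves(xyz=[[0,0,0.08],[0,0,0.08],[0,0,0],[0,0,0],[0,0,0],[0,0,0],[0,0,0]], rot=[[0,0,0],[0,0,0],[0,0,0],[0,0,0],[0,0,0],[0,0,0],[0,0,0]], hand=[0.3,0.3,0.3,-1,-1,-1,-1], force=50)

```text
clock: 46.08
position: [0.5625, -0.0302, 0.0663]
ee_rot: [0.002, 0.012, 1.0, -0.0]
contact_force: [-0.3, -0.3, 6.9]
width: 0.0361
gripper_force: 50.2
```

Request:
apply_moves(xyz=[[0,0,-0.12],[0,0,-0.15],[0,-0.1,-0.1],[0.06,-0.16,0],[0.06,-0.16,0],[0.06,-0.16,0],[0.06,-0.16,0],[0.048,-0.135,0]], rot=[[0,0,0],[0,0,0],[0,0,0],[0,0,0],[0,0,0],[0,0,0],[0,0,0],[0,0,0]], hand=[-1,-1,-1,-1,-1,-1,-1,-1])

```text
clock: 47.08
position: [0.4674, -0.2919, 0.1758]
ee_rot: [0.0, 0.012, 1.0, -0.0]
contact_force: [-0.5, -0.1, -0.9]
width: 0.0364
gripper_force: 50.2
```

Request:
apply_moves(xyz=[[0,0,0.1],[0,0,0.2],[0,0,0.15],[0,0,0],[0,0,0]], rot=[[0,0,0],[0,0,0],[0,0,0],[0,0,0],[0,0,0]], hand=[-1,-1,-1,-1,-1])

```text
clock: 47.7
position: [0.4695, -0.2911, 0.0419]
ee_rot: [0.001, 0.012, 1.0, -0.001]
contact_force: [0.6, 0.2, -1.3]
width: 0.0367
gripper_force: 50.3
```

Request:
apply_moves(xyz=[[0,0,0.05],[0,0,0.02],[0,0,0],[0,0,0]], rot=[[0,0,0],[0,0,0],[0,0,0],[0,0,0]], hand=[-1,-1,-1,-1])

```text
clock: 48.2
position: [0.4686, -0.2904, 0.0204]
ee_rot: [0.0, 0.012, 1.0, -0.0]
contact_force: [-0.3, 0.9, 5.8]
width: 0.0363
gripper_force: 50.7
```

Request:
apply_moves(xyz=[[0,0,0],[0,0,0],[0,0,-0.1],[0,0,-0.2],[0,0.05,-0.2],[-0.05,0.15,-0.2],[-0.05,0.2,-0.04],[-0.04,0.15,0]], rot=[[0,0,0],[0,0,0],[0,0,0],[0,0,0],[0,0,0],[0,0,0],[0,0,0],[0,0,0]], hand=[0.3,0.3,0.3,0.3,0.3,0.3,0.3,0.3])

```text
clock: 49.2
position: [0.5122, -0.1334, 0.2321]
ee_rot: [0.002, 0.012, 1.0, -0.0]
contact_force: [0.8, 0.7, -0.0]
width: 0.0554
gripper_force: 0.0
```

Request:
apply_moves(xyz=[[0,0,0],[0,0,0],[0,0,0]], rot=[[0,0,0],[0,0,0],[0,0,0]], hand=[0.3,0.3,0.3])

```text
clock: 49.58
position: [0.5108, -0.1361, 0.2299]
ee_rot: [-0.0, 0.013, 1.0, -0.0]
contact_force: [-0.1, 0.3, -0.4]
width: 0.0555
gripper_force: 0.0
```

```bash
python3 look.py .088
python3 - <<'E'
from h import *
w=np.load('last.npy',allow_pickle=True).item()
for g in greens(w,.043): print('z43',g[0].round(4),g[1:3])
E
```

```text
49.575 [ 0.5108 -0.1361  0.2299] toolx [-1.     0.025  0.001] 0.05547806155697037
[ 0.6574 -0.1794  0.088 ] 0.0124 0.0133 [286.6 306.9] tool delta share [-0.492 -0.132]
[0.4942 0.0451 0.088 ] 0.0173 0.0181 [489.8 173.8] tool delta share [0.07  0.602]
[ 0.491  -0.0265  0.088 ] 0.0252 0.0253 [422.1 172.4] tool delta share [0.075 0.363]
[ 0.4616 -0.268   0.088 ] 0.0289 0.0292 [188.2 150. ] tool delta share [ 0.152 -0.444]
z43 [ 0.6936 -0.1867  0.043 ] (0.014414107427001, 0.015426846221089363)
z43 [0.5047 0.0732 0.043 ] (0.020042067393660545, 0.020929688587784767)
z43 [ 0.501  -0.0097  0.043 ] (0.02918305993080139, 0.02926849015057087)
z43 [ 0.467  -0.2892  0.043 ] (0.033420585095882416, 0.033755652606487274)
```

Request:
apply_moves(xyz=[[0.038,0.18,0],[0.038,0.18,0],[0,0,0.1],[0,0,0.2],[0,0,0.1],[0,0,0],[0,0,0]], rot=[[0,0,0],[0,0,0],[0,0,0],[0,0,0],[0,0,0],[0,0,0],[0,0,0]], hand=[0.2,0.2,0.2,0.2,0.2,0.2,0.2])

```text
clock: 50.5
position: [0.4921, -0.0272, 0.1114]
ee_rot: [0.001, 0.012, 1.0, -0.0]
contact_force: [0.2, -0.2, 0.8]
width: 0.0513
gripper_force: 0.0
```

Request:
apply_moves(xyz=[[0.003,0,0.08],[0,0,0.078],[0,0,0],[0,0,0],[0,0,0],[0,0,0],[0,0,0]], rot=[[0,0,0],[0,0,0],[0,0,0],[0,0,0],[0,0,0],[0,0,0],[0,0,0]], hand=[0.2,0.2,0.2,-1,-1,-1,-1])

```text
clock: 51.38
position: [0.4916, -0.0268, 0.0648]
ee_rot: [0.002, 0.012, 1.0, -0.0]
contact_force: [-0.5, -0.9, 7.1]
width: 0.0281
gripper_force: 49.1
```

Request:
apply_moves(xyz=[[0,0,-0.12],[0,0,-0.15],[0,-0.1,-0.13],[0.005,-0.18,0],[0.005,-0.18,0],[0.005,-0.18,0],[0.005,-0.18,0],[0,-0.18,0]], rot=[[0,0,0],[0,0,0],[0,0,0],[0,0,0],[0,0,0],[0,0,0],[0,0,0],[0,0,0]], hand=[-1,-1,-1,-1,-1,-1,-1,-1])

```text
clock: 52.38
position: [0.4767, -0.3278, 0.1835]
ee_rot: [0.001, 0.012, 1.0, -0.0]
contact_force: [0.9, 1.5, -0.2]
width: 0.0286
gripper_force: 49.6
```

Request:
apply_moves(xyz=[[0,-0.148,0],[0,0,0.1],[0,0,0.2],[0,0,0.16],[0,0,0],[0,0,0]], rot=[[0,0,0],[0,0,0],[0,0,0],[0,0,0],[0,0,0],[0,0,0]], hand=[-1,-1,-1,-1,-1,-1])

```text
clock: 53.12
position: [0.4771, -0.3716, 0.0467]
ee_rot: [0.001, 0.012, 1.0, -0.001]
contact_force: [0.1, -0.5, -1.2]
width: 0.0285
gripper_force: 49.8
```

Request:
apply_moves(xyz=[[0,0,0.06],[0,0,0.031],[0,0,0],[0,0,0]], rot=[[0,0,0],[0,0,0],[0,0,0],[0,0,0]], hand=[-1,-1,-1,-1])

```text
clock: 53.62
position: [0.4765, -0.3712, 0.0189]
ee_rot: [0.001, 0.012, 1.0, -0.001]
contact_force: [0.5, 0.2, 2.2]
width: 0.0286
gripper_force: 49.9
```

Request:
apply_moves(xyz=[[0,0,0],[0,0,0],[0,0,-0.1],[0,0,-0.2],[0,0.05,-0.2],[0,0.18,-0.16],[0,0.2,0],[0,0.2,0]], rot=[[0,0,0],[0,0,0],[0,0,0],[0,0,0],[0,0,0],[0,0,0],[0,0,0],[0,0,0]], hand=[0.2,0.2,0.2,0.2,0.2,0.2,0.2,0.2])

```text
clock: 54.62
position: [0.4803, -0.1875, 0.21]
ee_rot: [0.001, 0.013, 1.0, -0.0]
contact_force: [1.5, 0.1, -0.4]
width: 0.0513
gripper_force: 0.0
```

Request:
apply_moves(xyz=[[-0.02,0.18,0],[0,0.15,0],[0,0,0],[0,0,0],[0,0,0]], rot=[[0,0,0],[0,0,0],[0,0,0],[0,0,0],[0,0,0]], hand=[0.2,0.2,0.2,0.2,0.2])

```text
clock: 55.25
position: [0.4886, -0.0912, 0.2091]
ee_rot: [0.0, 0.013, 1.0, -0.0]
contact_force: [0.2, 0.0, 0.2]
width: 0.0512
gripper_force: 0.0
```

```bash
python3 look.py .088
```

```text
55.25 [ 0.4886 -0.0912  0.2091] toolx [-1.     0.025 -0.   ] 0.051193103831846214
[0.4943 0.0451 0.088 ] 0.0172 0.0175 [453.6 200.9] tool delta share [-0.007  0.455]
[ 0.4655 -0.3287  0.088 ] 0.0219 0.0222 [ 77.5 182.3] tool delta share [ 0.057 -0.793]
[ 0.4579 -0.26    0.088 ] 0.0284 0.0292 [144.4 172.9] tool delta share [ 0.088 -0.565]
```

Request:
apply_moves(xyz=[[-0.003,0.15,0],[-0.002,0.15,0],[0,0.152,0.03],[0,0,0.15],[0,0,0.15],[0,0,0],[0,0,0]], rot=[[0,0,0],[0,0,0],[0,0,0],[0,0,0],[0,0,0],[0,0,0],[0,0,0]], hand=[0.1,0.1,0.1,0.1,0.1,0.1,0.1])

```text
clock: 56.18
position: [0.4946, 0.0448, 0.1113]
ee_rot: [0.001, 0.013, 1.0, -0.0]
contact_force: [0.8, -0.2, 0.7]
width: 0.0471
gripper_force: 0.0
```

Request:
apply_moves(xyz=[[0.002,-0.002,0.08],[0,0,0.078],[0,0,0],[0,0,0],[0,0,0],[0,0,0],[0,0,0]], rot=[[0,0,0],[0,0,0],[0,0,0],[0,0,0],[0,0,0],[0,0,0],[0,0,0]], hand=[0.1,0.1,0.1,-1,-1,-1,-1])

```text
clock: 57.05
position: [0.4943, 0.0447, 0.0647]
ee_rot: [0.002, 0.012, 1.0, -0.0]
contact_force: [0.1, -0.9, 6.8]
width: 0.0205
gripper_force: 48.7
```

Request:
apply_moves(xyz=[[0,0,-0.12],[0,0,-0.15],[0,-0.1,-0.13],[-0.04,-0.18,0],[-0.04,-0.18,0],[-0.05,-0.18,0],[-0.05,-0.18,0],[-0.044,-0.18,0]], rot=[[0,0,0],[0,0,0],[0,0,0],[0,0,0],[0,0,0],[0,0,0],[0,0,0],[0,0,0]], hand=[-1,-1,-1,-1,-1,-1,-1,-1])

```text
clock: 58.05
position: [0.5531, -0.2584, 0.1834]
ee_rot: [0.001, 0.012, 1.0, -0.0]
contact_force: [0.0, 0.4, -1.3]
width: 0.0204
gripper_force: 49.1
```

Request:
apply_moves(xyz=[[0,-0.069,0],[0,0,0.1],[0,0,0.2],[0,0,0.16],[0,0,0],[0,0,0]], rot=[[0,0,0],[0,0,0],[0,0,0],[0,0,0],[0,0,0],[0,0,0]], hand=[-1,-1,-1,-1,-1,-1])

```text
clock: 58.8
position: [0.5534, -0.2777, 0.0466]
ee_rot: [0.001, 0.012, 1.0, -0.001]
contact_force: [0.7, 0.9, -0.4]
width: 0.0207
gripper_force: 49.2
```

Request:
apply_moves(xyz=[[0,0,0.06],[0,0,0.031],[0,0,0],[0,0,0]], rot=[[0,0,0],[0,0,0],[0,0,0],[0,0,0]], hand=[-1,-1,-1,-1])

```text
clock: 59.3
position: [0.553, -0.2778, 0.0188]
ee_rot: [0.001, 0.012, 1.0, -0.001]
contact_force: [-0.0, -0.6, 1.8]
width: 0.0205
gripper_force: 49.4
```

Request:
apply_moves(xyz=[[0,0,0],[0,0,0],[0,0,-0.1],[0,0,-0.2],[0,0.03,-0.2],[0.06,0.18,-0.16],[0.057,0.2,0],[0,0,0]], rot=[[0,0,0],[0,0,0],[0,0,0],[0,0,0],[0,0,0],[0,0,0],[0,0,0],[0,0,0]], hand=[0.1,0.1,0.1,0.1,0.1,0.2,0.2,0.2])

```text
clock: 60.3
position: [0.5209, -0.1584, 0.2087]
ee_rot: [-0.0, 0.01, 1.0, 0.001]
contact_force: [1.5, -0.9, -0.8]
width: 0.0512
gripper_force: 0.0
```

Request:
apply_moves(xyz=[[0,0,0],[0,0,0]], rot=[[0,0,0],[0,0,0]], hand=[0.2,0.2])

```text
clock: 60.55
position: [0.523, -0.1633, 0.2073]
ee_rot: [-0.0, 0.012, 1.0, -0.0]
contact_force: [0.6, 0.3, -0.3]
width: 0.0511
gripper_force: 0.0
```

```bash
python3 look.py .043
python3 - <<'E'
from h import *
w=np.load('last.npy',allow_pickle=True).item();save(w,'fin.png')
E
```

```text
60.55 [ 0.523  -0.1633  0.2073] toolx [-1.     0.025  0.   ] 0.0511018573197424
[ 0.8226 -0.366   0.043 ] 0.0069 0.0233 [189.1 382.8] tool delta share [-1.015 -0.65 ]
[ 0.6936 -0.1874  0.043 ] 0.015 0.0152 [303.8 310.1] tool delta share [-0.571 -0.066]
[ 0.5524 -0.2766  0.043 ] 0.0176 0.0177 [223.8 213.7] tool delta share [-0.107 -0.375]
[ 0.4757 -0.37    0.043 ] 0.0255 0.026 [130.6 150.7] tool delta share [ 0.14  -0.693]
[ 0.467  -0.2894  0.043 ] 0.0338 0.034 [201.7 140.7] tool delta share [ 0.176 -0.424]
```

View pics/fin.png

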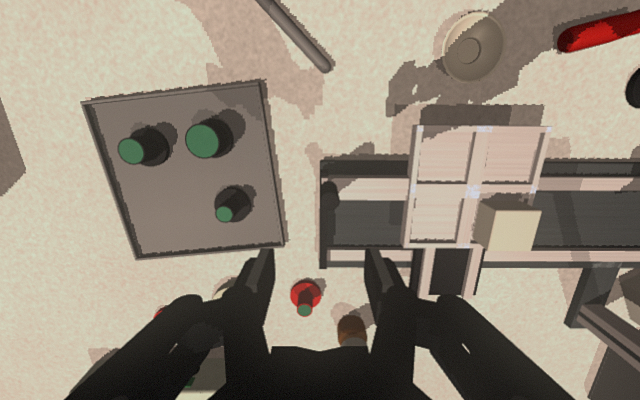

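All three stubs stand upright in the tray, with discs at (131,151), (202,141) and (224,214). The carrier is near home with its nests empty. I'll grip the knob for a final homing push.

Request:
apply_moves(xyz=[[0.007,0.033,0.05],[0,0,0.15],[0,0,0.18],[0,0,0.085],[0,0,0],[0,0,0],[0,0,0],[0,0,0]], rot=[[0,0,0],[0,0,0],[0,0,0],[0,0,0],[0,0,0],[0,0,0],[0,0,0],[0,0,0]], hand=[0.2,0.2,0.2,0.2,0.2,-1,-1,-1], force=60)

```text
clock: 61.6
position: [0.5222, -0.1532, 0.0698]
ee_rot: [0.002, 0.012, 1.0, -0.001]
contact_force: [-0.2, -1.0, 2.7]
width: 0.0183
gripper_force: 58.7
```

Request:
apply_moves(xyz=[[0,0,0],[0.014,-0.01,0],[0.014,-0.005,0],[0.01,0,0],[0,0,0],[0,0,0]], rot=[[0,0,0],[0,0,0],[0,0,0],[0,0,0],[0,0,0],[0,0,0]], hand=[-1,-1,-1,-1,-1,-1])

```text
clock: 62.35
position: [0.5218, -0.1535, 0.0699]
ee_rot: [0.013, 0.015, 1.0, 0.002]
contact_force: [25.8, 14.5, -9.6]
width: 0.0182
gripper_force: 59.1
```

Request:
apply_moves(xyz=[[-0.014,0.01,0],[-0.014,0,0],[0,0,0]], rot=[[0,0,0],[0,0,0],[0,0,0]], hand=[-1,-1,-1])

```text
clock: 62.72
position: [0.522, -0.1534, 0.0698]
ee_rot: [0.004, 0.012, 1.0, -0.0]
contact_force: [7.0, 3.3, 3.5]
width: 0.0179
gripper_force: 60.7
```

Request:
apply_moves(xyz=[[0,0,0],[0,0,0],[0,0,0],[0,0,-0.15],[0,0,-0.2],[0,0,-0.2],[0,0,-0.18],[0,0,0]], rot=[[0,0,0],[0,0,0],[0,0,0],[0,0,0],[0,0,0],[0,0,0],[0,0,0],[0,0,0]], hand=[0.2,0.2,0.2,0.2,0.2,0.2,0.2,0.2])

```text
clock: 63.72
position: [0.5197, -0.1548, 0.2921]
ee_rot: [0.005, 0.012, 1.0, -0.002]
contact_force: [0.3, 0.0, -1.2]
width: 0.051
gripper_force: 0.0
```

Run:
```python
from h import *
def near(c):
    P0=proj(c,[[.4573,-.045,.056],[.4573+.003,.06,.056]])
    g=cv2.GaussianBlur(c['px'].max(2).astype(np.float32),(3,3),0);pts=[]
    for f in np.linspace(.1,.9,40):
        u=P0[0]*(1-f)+P0[1]*f;x=int(round(u[0]));r0=int(u[1])-8
        d=np.diff(g[r0:r0+16,x]);i=int(np.argmax(d));pts.append((x,r0+i+.5))
    P=onz(c,pts,.056);print(np.median(P[:,0]),np.median(P[:,1]))
def farl(c):pass
near(np.load('last.npy',allow_pickle=True).item())
w=cam('wrist');near(w);print(status.get_state()['position'])
```

```text
0.45788604170082603 0.006977277087183015
0.4575253876242107 0.0074594739962247775
[ 0.51832186 -0.15418101  0.28914386]
```

Request:
apply_moves(xyz=[[0,0,0],[0.025,0.2,0],[0.025,0.2,0],[0.025,0.2,0],[0.025,0.2,0],[0.025,0.2,0],[0.025,0.2,0],[0.025,0.2,0]], rot=[[0,0,0.073],[0,0,0],[0,0,0],[0,0,0],[0,0,0],[0,0,0],[0,0,0],[0,0,0]], hand=[-0.3,-0.3,-0.3,-0.3,-0.3,-0.3,-0.3,-0.3])

```text
clock: 64.78
position: [0.5063, 0.2707, 0.2849]
ee_rot: [-0.002, 0.05, 0.999, -0.001]
contact_force: [1.2, 0.6, 0.5]
width: 0.0296
gripper_force: 0.0
```

Request:
apply_moves(xyz=[[0.025,0.2,0],[0.02,0.2,0],[0,0,0.15],[0,0,0.1],[0,0,0],[0,0,0]], rot=[[0,0,0],[0,0,0],[0,0,0],[0,0,0],[0,0,0],[0,0,0]], hand=[-0.3,-0.3,-0.3,-0.3,-0.3,-0.3])

```text
clock: 65.53
position: [0.5065, 0.39, 0.2124]
ee_rot: [-0.0, 0.05, 0.999, -0.0]
contact_force: [-0.5, -0.9, 1.3]
width: 0.0297
gripper_force: 0.0
```

Run:
```python
from h import *
s=status.get_state();M=rot(s['ee_rot']).as_matrix();print(s['clock'],s['position'],M[:,0].round(3),s['width'])
print((M.T@(np.array([.506,.390,.105])-s['position'])/.3).round(3))
```

```text
65.525 [0.50646617 0.39001843 0.21236263] [-0.995  0.101  0.   ] 0.02971742203787489
[ 0.002 -0.     0.358]
```

Request:
apply_moves(xyz=[[0,0,0.18],[0,0,0.17],[0,0.035,0],[0,0.035,-0.0],[0,0.035,0.02],[0,0.03,0.025],[0,0.03,0.028],[0,0,0]], rot=[[0,0,0],[0,0,0],[0,0,0],[0,0,0],[0,0,0],[0,0,0],[0,0,0],[0,0,0]], hand=[-0.3,-0.3,-0.3,-0.3,-0.3,-0.3,-0.3,-0.3])

```text
clock: 66.53
position: [0.5108, 0.4407, 0.0845]
ee_rot: [-0.0, 0.05, 0.999, 0.0]
contact_force: [-0.1, -0.1, 0.3]
width: 0.0299
gripper_force: 0.0
```

Request:
apply_moves(xyz=[[0,0,0.03],[0,0.01,0.03],[0,0.02,0.02],[0,0.02,0.015],[0,0.015,0],[0,0,0]], rot=[[0,0,0],[0,0,0],[0,0,0],[0,0,0],[0,0,0],[0,0,0]], hand=[-0.3,-0.3,-0.3,-0.3,-0.3,-0.3])

```text
clock: 67.28
position: [0.5118, 0.4511, 0.0527]
ee_rot: [-0.003, 0.049, 0.999, -0.008]
contact_force: [2.7, -14.6, -7.3]
width: 0.0299
gripper_force: 7.4
```

Run:
```python
from h import *
s=status.get_state();print(s['position'],s['contact_force'],s['gripper_force'],s['width'])
```

```text
[0.51182361 0.45106635 0.05271445] [  2.69237236 -14.62060739  -7.2749101 ] 7.382041811943054 0.029855983794639693
```

Request:
apply_moves(xyz=[[0,-0.03,0],[0,0,0],[0,0,-0.15],[0,0,0],[0,0,0],[0,0,0]], rot=[[0,0,0],[0,0,0],[0,0,0],[0,0,0],[0,0,0],[0,0,0]], hand=[-0.3,-0.3,-0.3,-1,-1,-1])

```text
clock: 68.03
position: [0.5115, 0.4498, 0.1008]
ee_rot: [-0.001, 0.05, 0.999, -0.0]
contact_force: [-0.1, -0.1, 0.4]
width: -0.0001
gripper_force: 0.0
```

Request:
apply_moves(xyz=[[0,0,0.04],[0,0,0.03],[0,0,0.02],[0,0,0]], rot=[[0,0,0],[0,0,0],[0,0,0],[0,0,0]], hand=[-1,-1,-1,-1])

```text
clock: 68.53
position: [0.512, 0.4498, 0.0741]
ee_rot: [-0.0, 0.05, 0.999, -0.0]
contact_force: [0.0, -0.8, -0.3]
width: 0.0001
gripper_force: 0.0
```

Request:
apply_moves(xyz=[[0,-0.025,0],[0,0,0.015],[0,0,0.01],[0,0,0]], rot=[[0,0,0],[0,0,0],[0,0,0],[0,0,0]], hand=[-1,-1,-1,-1])

```text
clock: 69.03
position: [0.5119, 0.4425, 0.0706]
ee_rot: [0.001, 0.05, 0.999, 0.001]
contact_force: [-3.7, -1.7, 14.0]
width: -0.0001
gripper_force: 7.3
```

Request:
apply_moves(xyz=[[0,0,-0.15],[0,0,-0.2],[0,0,-0.2],[0,0,-0.1],[0,0,0],[0,0,0],[0,0,0],[0,0,0]], rot=[[0,0,0],[0,0,0],[0,0,0],[0,0,0],[0,0,0],[0,0,0],[0,0,0],[0,0,0]], hand=[-1,-1,-1,-1,-0.5,-0.5,-0.5,-0.5])

```text
clock: 70.03
position: [0.5111, 0.4421, 0.2607]
ee_rot: [-0.001, 0.05, 0.999, -0.001]
contact_force: [-0.3, -0.6, -0.3]
width: 0.0213
gripper_force: 0.0
```

Run:
```python
from h import *
s=status.get_state();print(s['clock'],s['position'],s['contact_force'])
c=cam('scene')
for g in greens(c,.043): print(g[0].round(4),np.round(g[1:3],4))
# bystanders: compare with first scene/top images outside arm
a=cv2.imread('pics/top0.png').astype(int);t=cam('top')['px'][:,:,::-1].astype(int)
m=(abs(a-t).max(2)>40).astype(np.uint8);n,l,st,ce=cv2.connectedComponentsWithStats(cv2.morphologyEx(m,cv2.MORPH_OPEN,np.ones((2,2),np.uint8)))
for i in range(1,n):
    if st[i,4]>8: print(st[i],ce[i].round())
```

```text
70.025 [0.5110721  0.44205532 0.26068991] [-0.28089004 -0.59572068 -0.3346013 ]
[ 0.479  -0.3725  0.043 ] [0.0228 0.0235]
[ 0.4703 -0.2924  0.043 ] [0.0307 0.0311]
[   0  134   49   62 1470] [ 20. 162.]
[291 154  16  31 186] [302. 173.]
[309 154  21  30 237] [319. 171.]
[331 155   3  24  72] [332. 166.]
[335 155   3  12  30] [336. 161.]
[296 161   3   5  15] [297. 163.]
[334 172  46  51 444] [356. 203.]
[ 64 182  21  43 310] [ 78. 210.]
[  0 186  40  31 479] [ 21. 204.]
[291 189   6  10  50] [294. 194.]
[ 34 192  35  54 243] [ 51. 219.]
[290 195  27  14 176] [303. 203.]
[105 200  23  18 332] [115. 209.]
[383 207   4   7  24] [384. 210.]
[ 60 211  10   7  41] [ 64. 214.]
[289 213   4  18  50] [291. 220.]
[280 222   4  18  51] [282. 231.]
[357 223  11   6  42] [362. 225.]
[293 232  42   5 191] [312. 234.]
[283 238  55   8 249] [312. 243.]
[ 74 244   8   7  43] [ 78. 247.]
[ 61 250   5   5  18] [ 63. 252.]
[  32  256  114  144 4076] [104. 324.]
[ 62 261  12  11  84] [ 68. 267.]
[   0  274   96  126 5108] [ 36. 351.]
[322 390  17   6  65] [330. 392.]
[294 394  11   6  33] [300. 397.]
```

```bash
python3 -c "
from rig import job
print(job.sign_off())"
```

```text
the job is handed in; nothing more can be done
None
```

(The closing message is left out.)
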